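# Fetch the spare anti-scale cartridge for the steam station

### The job

Pull the upper drawer of the small white cabinet out to its stop and leave it open; from its middle row take the anti-scale cartridge, the longest of the white plastic pieces, and leave the other pieces in the drawer. Set the cartridge flat on the black rubber mat and let go, take it again by its two ends, and lower it without dropping it into the bay of the steam station until it lies flat on the bay's floor, about midway along. Do not push aside or knock over the detergent jug, bottle, carton or brush on the counter.

Things in the scene. Friction and masses are not known exactly. Their poses are not given: they have to be found in the camera images.
- cabinet_drawer0_handle (a point): middle of the upper drawer's steel bar handle: level bar along the cabinet's y, 11 mm thick, 120 mm long, its centre line 35 mm off the drawer's grey front, an 8 mm post near each end. It is 37 mm below the cabinet's top: pinch it from straight above. Moves with the drawer; axes as the cabinet's. The lower drawer's like handle is not used.
- cabinet_drawer0 (a joint): how far the upper drawer is out, m: 0 shut (the start), 0.1736 at its stop. It slides towards the cabinet's -x with about 1 N of friction and stays where it is left.
- cabinet_front (a point): middle of the front edge, at the bottom (on the counter), of the fixed white two-drawer cabinet, which is 250 deep (x) x 310 wide (y) x 160 mm high and extends from this point to its +x; its x, y, z axes are the cabinet's. The front with the handles faces -x, towards the robot.
- drawer_row (a point): centre of the floor of the upper drawer's middle row, 90 mm above the counter; moves with the drawer, axes as the cabinet's. The row is 76 mm long (x) and 268 mm wide (y), between two cross partitions 42 mm high and 4 mm thick. Drawer walls 48 mm above this floor. With the drawer at its stop it lies 68 mm in front of the cabinet's front; shut, it is under the cabinet's top.
- cartridge: the target: white plastic block, 60 (x) x 32 (y) x 30 mm high, 75 to 155 g; origin at the centre of its underside, z up. It lies in the drawer's middle row, at one of three places 80 mm apart in y, its length roughly along the drawer's travel: the partitions, about 8 mm from its ends, keep fingers off the ends, so there hold it across its 32 mm width.
- short_block: look-alike in the middle row: white plastic block, 36 (x) x 32 (y) x 30 mm high; origin at the centre of its underside. Stays in the drawer.
- round_cap: white plastic round cap in the middle row, diameter 38 mm, 28 mm high; origin at the centre of its underside. Stays in the drawer.
- mat: fixed flat black rubber mat, 160 x 160 x 4 mm; origin at the centre of its underside.
- bay (a point): centre of the floor of the steam station's cartridge bay, 50 mm above the counter; x runs along the bay. A straight channel 46 mm wide (y), 160 mm long (x), open at the top and both ends, walls 50 mm above its floor: an 8 mm wall on its +y side, the housing on its -y side. The cartridge goes in lengthwise, either way round; there is room for fingers only at its ends.
- station: fixed white steam station; origin on the counter under the middle of the bay, x along the bay. Its housing is 280 mm long and 100 mm high and extends from 23 to 190 mm on the -y side of the bay's middle line, with an iron parked on it (up to 217 mm above the counter, no nearer than 80 mm to the bay's middle line).
- jug: orange detergent jug, 75 x 130 mm, 207 mm high, loose; origin at the centre of its underside. Not to be moved.
- softener: blue bottle, diameter 72 mm, 210 mm high, loose; origin at the centre of its underside. Not to be moved.
- sheets_box: cardboard carton, 70 (x) x 120 (y) x 50 mm high, loose; origin at the centre of its underside. Not to be moved.
- brush: hand brush lying on the counter to the robot's left, loose, under 50 mm high. Not to be moved.
Things that resemble listed ones, but are neither listed nor needed, are in the scene too. Of the things shaped like the mat, the black one is meant.

How it is judged:
By the outcome, as a careful person would: the job done as asked, in the order asked, and still so for the second after the job is handed in, with the robot touching nothing.
It also fails if it takes over 72 s, if anything falls off the work surface, if the arm or the gripper's body presses on something with over 40 N, if the wrist force passes 120 N, or if a joint passes its speed limit or range.

### The arm

A 7-joint arm with a two-finger parallel gripper is mounted at the origin on the work surface. World frame = base frame: x ahead of the robot, y to its left, z up, the work surface at z = 0. Lengths are in m, angles in rad, forces in N, time in s.
With the tool pointing down it reaches from about 0.4 to 0.85 m from the base axis. Payload 10.4 kg.
Tool frame: the origin (TCP) lies between the finger pads; the fingertips stand manip.tip_extent ahead of it and the grasp point (between the pads) lies 6 mm ahead of it (manip.tip_extent is the distance from the TCP to the fingertips, in m); z points along the fingers, y is the line along which they close (so a half turn about z gives the same grasp; the last joint's range is limited). The gripper opens to 85 mm and grips with 20 to 120 N. Pads are 22 mm wide; open, the fingers measure 114 mm over their backs; the gripper's body (76 mm by 85 mm) begins 54 mm behind the grasp point. The pads swing forward as they close: fully open they stand 13 mm farther back than shut.
Start: joints at [-1.316, 0.332, -0.065, 1.46, 0.022, 1.35, -0.088], TCP at [0.171, 0.601, 0.227] pointing down, gripper open.
Joint ranges: [-2.6, 2.6], [-0.5, 2.12], [-1.47, 1.34], [0.16, 2.42], [-1.27, 4.41], [0.06, 2.06], [-2.6, 2.6]. Speed limits (rad/s): [2.22, 2.22, 2.79, 2.79, 3.14, 3.14, 3.14].

### API

Orientations are given as a unit quaternion [x, y, z, w].
In Python, from workcell import get_obs, optics, workorder, manip gives the robot as it stands.
- The arm moves only by the tool jog_arm, never from a script. Its argument "increments" is a list of rows, each a list of 7 numbers: the shift along the tool's x, y, z in m, then the turn, a rotation vector about the tool's x, y, z in rad, then the opening, from -1 (shut) to 1 (fully open). A call has 1 to 5 rows; each row is the pose to reach, as a shift and turn from the pose commanded when the call began, along the tool's axes at that moment; what a row does not reach only later rows make up. A row lasts 1/12 s, in which the tool goes at most 41.7 mm and 7.16 degrees, less where a joint would pass 70% of its speed; a pose out of reach is approached as far as the arm can. A call with a gripper value outside its range is refused whole. The fingers move at their own pace and stop on an object; "grip_force" is the grip in N (left out, the last holds). Time passes only in rows, so rows that repeat a pose let the fingers close. It gives the time, the measured TCP pose, the force, the opening and the grip force at its end, in the units of the state.
- get_obs(): the state, without advancing time (a new reading comes with each control period).
- optics.camera(name): name is "scene" or "top" or "wrist"; returns a dict with "color" (384x512x3 uint8, red, green, blue), "depth" (384x512 float32, m along the optical axis (not along the pixel's ray), 0 where there is no reading), "K" (3x3 intrinsics, pixels), "R" (3x3) and "t" (3): a world point X has camera coordinates R X + t. Camera axes: x right, y down, z forward; pixel columns grow to the right and rows downward; lengths in m; the calibration is good to about 2 mm. A picture is of the moment at which its call begins.
- workorder.hand_in(): hands the job in; it is judged then, once.
The state is a dict: "clock": time; "joint_pos": joint angles; "joint_velocities": joint speeds; "tau": joint torques, N m; "position": TCP position; "ee_rot": TCP orientation; "ft_force": force on the tool from outside, world axes, zero at the start; "torque": the same for the moment, N m; "grip_width": opening from 0.0 (shut) to 1.0 (fully open); "grasp_force": force on a finger pad.
Only numpy, scipy, OpenCV 4.12 (cv2) and the standard library are available. Lean on these libraries where they do the work, as an engineer would, in place of code of your own. Each camera call takes 0.05 s, during which the arm holds its last target. There are 200 camera calls.

## Working session

There is one attempt and no reset: what is moved stays moved. The work goes in short steps, Python scripts to look and compute and a tool call to move; the robot and the scene stay as the last step left them, time stands still between calls to the robot, and variables do not carry over. Pictures are saved under pics/ and viewed, at most 10 in all, crops included, and the job is handed in when it is done.

Besides the shell and the picture viewer there is one more tool, called after "Request:" as name([rows], argument=value, ...), one row to a line, values as JSON. jog_arm: Moves the arm, as the interface text tells. Its arguments: {"type":"object","properties":{"increments":{"type":"array"},"grip_force":{"type":"number"}},"required":["increments"]}

```bash
mkdir -p pics; ls; cat > h.py <<'E'
import numpy as np, cv2
from scipy.spatial.transform import Rotation as Rot
from workcell import get_obs, optics, workorder, manip
def cam(n):
    return optics.camera(n)
def save(c,f): cv2.imwrite('pics/'+f,c['color'][:,:,::-1])
def ray(c,uv,z):
    d=np.linalg.inv(c['K'])@np.array([uv[0],uv[1],1.0]); R,t=c['R'],c['t']
    o=-R.T@t; d=R.T@d; return o+d*(z-o[2])/d[2]
def cloud(c):
    h,w=c['depth'].shape; u,v=np.meshgrid(np.arange(w),np.arange(h)); d=c['depth']
    p=np.stack([u,v,np.ones_like(u)],-1)@np.linalg.inv(c['K']).T*d[...,None]
    P=(p-c['t'])@c['R']; P[d==0]=np.nan; return P
def state():
    o=get_obs(); print('t',o['clock'],'p',np.round(o['position'],4),'q',np.round(o['ee_rot'],4),'j',np.round(o['joint_pos'],3),'g',o['grip_width'],o['grasp_force'],'F',np.round(o['ft_force'],1))
    return o
E
python3 - <<'E'
from h import *
import pickle
o=state(); print(Rot.from_quat(o['ee_rot']).as_matrix().round(3), manip.tip_extent)
D={n:cam(n) for n in('scene','top')}
pickle.dump(D,open('d.pkl','wb'))
for n in D: print(n,-D[n]['R'].T@D[n]['t'],D[n]['K'].round(1).tolist())
im=np.vstack([D['scene']['color']]);save(D['scene'],'scene.png');save(D['top'],'top.png')
E
```

```text
pics
t 0.0 p [0.1713 0.6007 0.2262] q [ 1.385e-01  9.904e-01 -7.000e-04 -1.000e-04] j [-1.316  0.333 -0.065  1.461  0.022  1.35  -0.089] g 0.9982796566821516 0.0 F [ 0.2 -0.5  0.4]
[[-0.962  0.274 -0.   ]
 [ 0.274  0.962 -0.001]
 [-0.    -0.001 -1.   ]] 0.025
scene [ 1.23566202 -0.30753773  1.26825597] [[400.5, 0.0, 256.8], [0.0, 400.5, 186.4], [0.0, 0.0, 1.0]]
top [0.38247329 0.03193292 1.47795291] [[462.0, 0.0, 260.1], [0.0, 462.0, 192.8], [0.0, 0.0, 1.0]]
```

View pics/top.png

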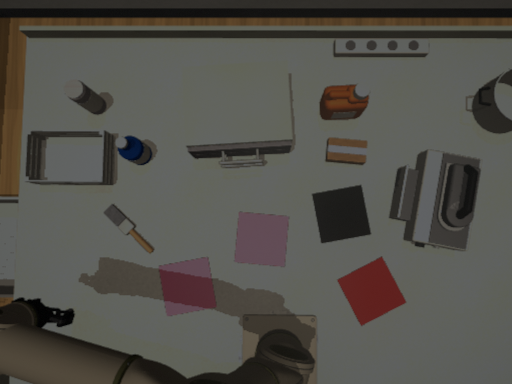

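View pics/scene.png

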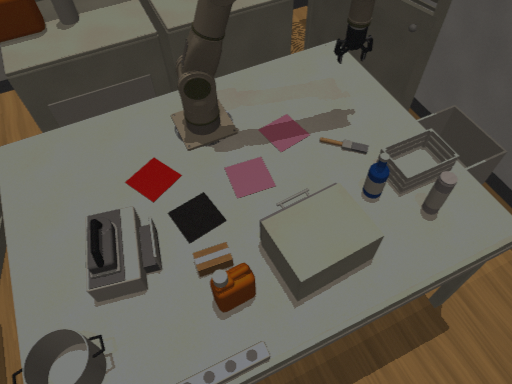

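The top view (up = +x, left = +y) shows the cabinet at about (240,115) with its handle bar at (242,161), and the black mat at (342,214). It also shows the station with the bay at about (408,195), the jug at (345,100), the carton at (347,150), the softener at (133,150) and the brush at (128,228).

```bash
python3 - <<'E'
from h import *
import pickle
D=pickle.load(open('d.pkl','rb'));c=D['top'];P=cloud(c);Z=P[...,2]
def rect(m,name,z=None):
    m=m.astype(np.uint8); n,l,s,ce=cv2.connectedComponentsWithStats(m)
    k=1+np.argmax(s[1:,4]); m=(l==k); pts=P[m][:,:2]
    r=cv2.minAreaRect((pts*1000).astype(np.float32)); print(name,s[k].tolist(),'world rect mm',np.round(r[0],1),np.round(r[1],1),round(r[2],2),'z',np.nanmedian(Z[m]).round(4)); return m
def box(u0,v0,u1,v1):
    m=np.zeros(Z.shape,bool);m[v0:v1,u0:u1]=1;return m
col=c['color'].astype(int)
print('counter z',np.nanmedian(Z[200:280,300:310]))
rect(box(180,50,300,175)&(abs(Z-.16)<.01),'cabtop')
rect(box(180,140,300,180)&(abs(Z-.123)<.012),'handle')
rect(box(300,175,380,250)&(col.max(2)<70),'mat')
rect(box(385,140,490,260)&(abs(Z-.1)<.008),'st z100')
rect(box(385,140,490,260)&(abs(Z-.05)<.008),'st z50')
for v in (180,195,210): print(v,[(u,*np.round(P[v,u],3).tolist()) for u in range(390,445,3)])
print([(v,*np.round(P[v,243],3).tolist()) for v in range(140,172,2)])
rect(box(320,130,375,170)&(Z>.035),'carton');rect(box(310,75,375,125)&(Z>.06),'jug');rect(box(110,125,160,170)&(Z>.1),'soft');rect(box(100,200,160,255)&(Z>.01),'brush')
E
```

```text
counter z -0.00017867121071009974
cabtop [182, 60, 111, 88, 8492] world rect mm [746.8 129. ] [245.  311.5] 3.69 z 0.1598
handle [192, 146, 100, 19, 349] world rect mm [598.1 115.1] [ 42.1 296.3] 3.93 z 0.1254
mat [312, 185, 59, 58, 2533] world rect mm [ 431.1 -194. ] [160.8 158.7] 13.47 z 0.0038
st z100 [412, 149, 71, 102, 2941] world rect mm [ 477.1 -496.8] [169.2 280.3] 79.5 z 0.1012
st z50 [398, 152, 25, 88, 660] world rect mm [ 494.3 -398.5] [ 38.7 273.5] 79.35 z 0.0503
180 [(390, 0.543, -0.355, -0.003), (393, 0.543, -0.362, 0.004), (396, 0.542, -0.369, 0.013), (399, 0.538, -0.369, 0.046), (402, 0.534, -0.367, 0.085), (405, 0.532, -0.373, 0.098), (408, 0.537, -0.394, 0.056), (411, 0.538, -0.404, 0.053), (414, 0.538, -0.415, 0.047), (417, 0.538, -0.425, 0.046), (420, 0.536, -0.426, 0.072), (423, 0.533, -0.427, 0.094), (426, 0.532, -0.433, 0.104), (429, 0.533, -0.443, 0.101), (432, 0.533, -0.452, 0.1), (435, 0.533, -0.46, 0.102), (438, 0.533, -0.468, 0.105), (441, 0.533, -0.478, 0.102), (444, 0.531, -0.481, 0.118)]
195 [(390, 0.494, -0.351, 0.007), (393, 0.494, -0.361, 0.007), (39
[... 1123 characters left out ...]
.622, 0.109, 0.155), (148, 0.618, 0.11, 0.144), (150, 0.619, 0.112, 0.103), (152, 0.619, 0.114, 0.07), (154, 0.618, 0.116, 0.033), (156, 0.619, 0.118, -0.008), (158, 0.61, 0.118, 0.003), (160, 0.585, 0.11, 0.126), (162, 0.579, 0.11, 0.126), (164, 0.583, 0.114, 0.057), (166, 0.584, 0.117, 0.005), (168, 0.579, 0.118, -0.003), (170, 0.572, 0.117, -0.002)]
carton [327, 137, 41, 26, 904] world rect mm [ 632.1 -209.1] [120.6  71.1] 85.33 z 0.0498
jug [321, 82, 50, 35, 1399] world rect mm [ 773.9 -191.5] [ 77.9 129.8] 3.05 z 0.149
soft [116, 135, 29, 26, 552] world rect mm [620.  443.9] [64.  71.4] 58.45 z 0.1462
brush [104, 204, 50, 49, 597] world rect mm [378.  474.3] [200.7  42.2] 47.05 z 0.0176
```

```bash
cat >> h.py <<'E'
def down(yaw_y):  # tool pointing down, tool y axis at yaw (deg) in world
    a=np.radians(yaw_y); y=np.array([np.cos(a),np.sin(a),0]); z=np.array([0,0,-1.]); return Rot.from_matrix(np.stack([np.cross(y,z),y,z],1))
def plan(wps,g,start=None,step=.036,deg=6.5):
    """wps: list of (xyz,yaw_y[,step]); prints calls of 5 rows from the measured pose"""
    if start is None: o=get_obs(); p,R=np.array(o['position']),Rot.from_quat(o['ee_rot'])
    else: p,R=np.array(start[0]),down(start[1])
    rows=[];pp,RR=p,R
    for w in wps:
        q,S=np.array(w[0]),down(w[1]); s=w[2] if len(w)>2 else step
        rv=(RR.inv()*S).as_rotvec(); n=max(1,int(np.ceil(max(np.linalg.norm(q-pp)/s,np.degrees(np.linalg.norm(rv))/deg))))
        rows+=[(pp+(q-pp)*k/n,RR*Rot.from_rotvec(rv*k/n)) for k in range(1,n+1)]; pp,RR=q,S
    while len(rows)%5: rows.append(rows[-1])
    for i in range(0,len(rows),5):
        out=[]
        for q,S in rows[i:i+5]:
            out.append([*np.round(R.inv().apply(q-p),4).tolist(),*np.round((R.inv()*S).as_rotvec(),3).tolist(),g])
        print(str(out).replace('-0.0,','0,').replace(' ',''))
        p,R=p+R.apply(out[-1][:3]),R*Rot.from_rotvec(out[-1][3:6])
E
python3 - <<'E'
from h import *
import pickle
c=pickle.load(open('d.pkl','rb'))['top'];P=cloud(c);Z=P[...,2]
m=np.zeros(Z.shape,bool);m[145:172,200:290]=1
m&=(abs(Z-.126)<.008)&(P[...,0]<.594)
Q=P[m];print(len(Q),Q.min(0),Q.max(0),np.median(Q,0), np.polyfit(Q[:,1],Q[:,0],1))
plan([((.582,.118,.225),3.8)],-0.34)
E
```

```text
167 [0.57328905 0.05418427 0.11914454] [0.59378796 0.18137125 0.13333916] [0.58233218 0.1221853  0.12616325] [-0.04984265  0.58881148]
[[-0.0293,-0.0195,0.0001,0,0.0,0.068,-0.34],[-0.0586,-0.0391,0.0002,0,0.0,0.136,-0.34],[-0.0879,-0.0586,0.0003,0,0.0,0.204,-0.34],[-0.1172,-0.0781,0.0004,0,0.0,0.273,-0.34],[-0.1465,-0.0977,0.0005,0,0.0,0.341,-0.34]]
[[-0.0341,-0.0086,0.0001,0,0.0,0.068,-0.34],[-0.0682,-0.0172,0.0002,0,0.0,0.136,-0.34],[-0.1024,-0.0258,0.0003,0,0.0,0.204,-0.34],[-0.1365,-0.0344,0.0004,0,0.001,0.272,-0.34],[-0.1707,-0.043,0.0005,-0.001,0.001,0.34,-0.34]]
[[-0.035,0.0032,0.0,0.0,0,0.069,-0.34],[-0.0701,0.0065,0.0001,0.0,0,0.137,-0.34],[-0.1052,0.0098,0.0002,0.0,0,0.205,-0.34],[-0.1402,0.013,0.0002,0.0,0,0.273,-0.34],[-0.1753,0.0163,0.0003,0,0,0.341,-0.34]]
[[-0.0319,0.0148,0.0,0,0,0.068,-0.34],[-0.0639,0.0296,0.0001,0,0,0.137,-0.34],[-0.0958,0.0444,0.0002,0,0,0.205,-0.34],[-0.0958,0.0444,0.0002,0,0,0.205,-0.34],[-0.0958,0.0444,0.0002,0,0,0.205,-0.34]]
```

Request:
jog_arm([
  [-0.029, -0.02, 0, 0, 0, 0.068, -0.34],
  [-0.059, -0.039, 0, 0, 0, 0.136, -0.34],
  [-0.088, -0.059, 0, 0, 0, 0.204, -0.34],
  [-0.117, -0.078, 0, 0, 0, 0.273, -0.34],
  [-0.147, -0.098, 0, 0, 0, 0.341, -0.34],
], grip_force=40)

```text
clock: 0.52
position: [0.2865, 0.465, 0.2267]
ee_rot: [0.306, 0.952, -0.0, -0.0]
ft_force: [0.5, 0.2, 0.6]
grip_width: 0.334
grasp_force: 0.0
```

Request:
jog_arm([
  [-0.034, -0.009, 0, 0, 0, 0.068, -0.34],
  [-0.068, -0.017, 0, 0, 0, 0.136, -0.34],
  [-0.102, -0.026, 0, 0, 0, 0.204, -0.34],
  [-0.137, -0.034, 0, 0, 0, 0.272, -0.34],
  [-0.171, -0.043, 0, 0, 0, 0.34, -0.34],
])

```text
clock: 0.93
position: [0.401, 0.3307, 0.2269]
ee_rot: [0.463, 0.887, -0.0, -0.0]
ft_force: [0.6, 0.3, -0.3]
grip_width: 0.331
grasp_force: 0.0
```

Request:
jog_arm([
  [-0.035, 0.003, 0, 0, 0, 0.069, -0.34],
  [-0.07, 0.006, 0, 0, 0, 0.137, -0.34],
  [-0.105, 0.01, 0, 0, 0, 0.205, -0.34],
  [-0.14, 0.013, 0, 0, 0, 0.273, -0.34],
  [-0.175, 0.016, 0, 0, 0, 0.341, -0.34],
])

```text
clock: 1.35
position: [0.5146, 0.1967, 0.2269]
ee_rot: [0.606, 0.795, -0.0, -0.0]
ft_force: [1.1, 0.5, -0.3]
grip_width: 0.326
grasp_force: 0.0
```

Request:
jog_arm([
  [-0.032, 0.015, 0, 0, 0, 0.068, -0.34],
  [-0.064, 0.03, 0, 0, 0, 0.137, -0.34],
  [-0.096, 0.044, 0, 0, 0, 0.205, -0.34],
  [-0.096, 0.044, 0, 0, 0, 0.205, -0.34],
  [-0.096, 0.044, 0, 0, 0, 0.205, -0.34],
])

```text
clock: 1.77
position: [0.5826, 0.1151, 0.2264]
ee_rot: [0.685, 0.729, -0.001, 0.0]
ft_force: [0.2, 0.4, -1.1]
grip_width: 0.329
grasp_force: 0.0
```

```bash
python3 - <<'E'
from h import *
o=state();print(manip.tip_extent);c=cam('wrist');save(c,'w1.png');print(-c['R'].T@c['t'],c['R'].round(2).tolist())
import pickle;pickle.dump(c,open('w.pkl','wb'))
P=cloud(c);Z=P[...,2];m=(abs(Z-.1285)<.006)&(P[...,0]<.61)&(P[...,0]>.55)
Q=P[m];print(len(Q),Q.min(0),Q.max(0),np.median(Q,0), np.polyfit(Q[:,1],Q[:,0],1))
plan([((.5825,.118,.131),3.8,.03)],-0.34)
E
```

```text
t 1.7667 p [0.5826 0.1151 0.2264] q [ 6.849e-01  7.286e-01 -7.000e-04  2.000e-04] j [-0.661  0.275  0.473  1.572 -0.127  1.326 -0.11 ] g 0.32935213686527437 0.0 F [ 0.2  0.4 -1.1]
0.025
[0.57881199 0.1853922  0.373669  ] [[1.0, 0.06, -0.0], [0.06, -0.96, 0.28], [0.01, -0.28, -0.96]]
2024 [0.57235604 0.05821778 0.12250794] [0.60996759 0.27306887 0.13447321] [0.58289966 0.13996897 0.12663179] [0.06089147 0.57777126]
[[0.0002,0.0002,0.0239,0,0.0,0,-0.34],[0.0005,0.0004,0.0477,-0.001,0.0,-0.001,-0.34],[0.0007,0.0006,0.0716,-0.001,0.0,-0.001,-0.34],[0.0009,0.0008,0.0954,-0.001,0.0,-0.001,-0.34],[0.0009,0.0008,0.0954,-0.001,0.0,-0.001,-0.34]]
```

View pics/w1.png

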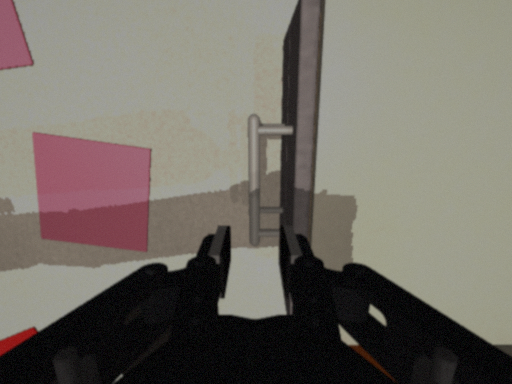

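The wrist view shows the bar at u≈254, v 118–245, centred between the fingers at u≈225–285. Next I descend and close.

Request:
jog_arm([
  [0, 0, 0.03, 0, 0, 0, -0.34],
  [-0.001, 0, 0.06, 0, 0, 0, -0.34],
  [-0.002, 0, 0.085, 0, 0, 0, -0.34],
  [-0.002, 0, 0.096, 0, 0, 0, -0.34],
  [-0.002, 0, 0.096, 0, 0, 0, -0.34],
])

```text
clock: 2.23
position: [0.58, 0.1166, 0.1285]
ee_rot: [0.683, 0.731, -0.002, -0.001]
ft_force: [-0.7, 0.0, 0.7]
grip_width: 0.328
grasp_force: 0.0
```

Request:
jog_arm([
  [0, 0, 0, 0, 0, 0, -1],
  [0, 0, 0, 0, 0, 0, -1],
  [0, 0, 0, 0, 0, 0, -1],
  [0, 0, 0, 0, 0, 0, -1],
  [0, 0, 0, 0, 0, 0, -1],
], grip_force=40)

```text
clock: 2.65
position: [0.5825, 0.1157, 0.1319]
ee_rot: [0.683, 0.73, 0.001, 0.0]
ft_force: [-0.8, 0.3, -0.1]
grip_width: -0.001
grasp_force: 0.0
```

```bash
python3 - <<'E'
from h import *
o=state();c=cam('wrist');save(c,'w2.png')
E
```

```text
t 2.65 p [0.5825 0.1157 0.1319] q [6.834e-01 7.301e-01 7.000e-04 3.000e-04] j [-0.644  0.35   0.455  1.688 -0.167  1.14  -0.077] g -0.0014434846080087287 0.0 F [-0.8  0.3 -0.1]
```

View pics/w2.png

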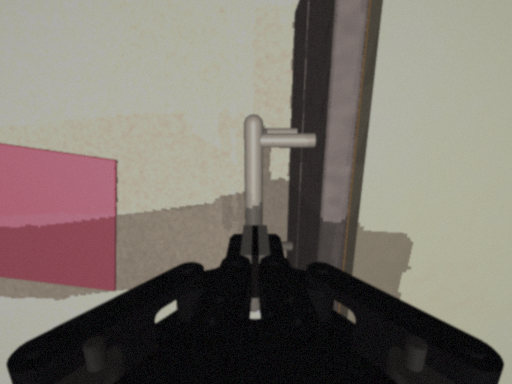

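The fingers have shut at around (255,240) with the bar leading up to them, but the width reads 0. I'll look closer.

```bash
python3 - <<'E'
from h import *
i=cv2.imread('pics/w2.png')[170:330,170:340]
cv2.imwrite('pics/w2c.png',cv2.resize(np.clip(i.astype(float)*2.2,0,255).astype(np.uint8),None,fx=3.5,fy=3.5,interpolation=cv2.INTER_CUBIC))
c=cam('wrist');P=cloud(c)
for v in (190,205,215,222,228,234,240,248): print(v,[(u,*np.round(P[v,u],3).tolist()) for u in (236,246,254,262,272)])
E
```

```text
190 [(236, 0.563, 0.107, -0.0), (246, 0.576, 0.143, 0.126), (254, 0.58, 0.144, 0.128), (262, 0.585, 0.143, 0.124), (272, 0.602, 0.11, -0.0)]
205 [(236, 0.564, 0.09, 0.001), (246, 0.576, 0.134, 0.127), (254, 0.581, 0.134, 0.128), (262, 0.586, 0.133, 0.124), (272, 0.603, 0.093, 0.0)]
215 [(236, 0.564, 0.078, 0.001), (246, 0.576, 0.127, 0.125), (254, 0.581, 0.128, 0.128), (262, 0.586, 0.127, 0.125), (272, 0.604, 0.081, 0.0)]
222 [(236, 0.565, 0.07, 0.001), (246, 0.577, 0.123, 0.126), (254, 0.582, 0.124, 0.128), (262, 0.587, 0.122, 0.124), (272, 0.605, 0.073, 0.001)]
228 [(236, 0.565, 0.063, 0.001), (246, 0.577, 0.127, 0.145), (254, 0.581, 0.127, 0.145), (262, 0.586, 0.128, 0.146), (272, 0.605, 0.066, 0.001)]
234 [(236, 0.572, 0.123, 0.144), (246, 0.577, 0.127, 0.154), (254, 0.581, 0.127, 0.153), (262, 0.586, 0.127, 0.152), (272, 0.591, 0.124, 0.145)]
240 [(236, 0.572, 0.123, 0.152), (246, 0.578, 0.127, 0.16), (254, 0.581, 0.127, 0.16), (262, 0.585, 0.128, 0.161), (272, 0.591, 0.124, 0.151)]
248 [(236, 0.573, 0.123, 0.16), (246, 0.578, 0.127, 0.168), (254, 0.581, 0.127, 0.168), (262, 0.585, 0.128, 0.168), (272, 0.591, 0.124, 0.161)]
```

View pics/w2c.png

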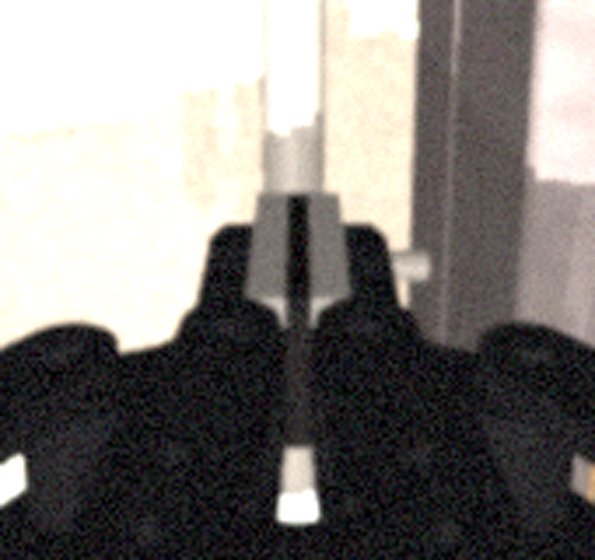

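```bash
python3 - <<'E'
from h import *
import pickle
c=pickle.load(open('w.pkl','rb'));P=cloud(c)
for u in (225,227,285,288): print(u,[(v,*np.round(P[v,u],3).tolist()) for v in range(222,250,3)])
o=state()
c=cam('wrist');C=-c['R'].T@c['t'];R=Rot.from_quat(o['ee_rot']).as_matrix();print('cam in tool',R.T@(C-o['position']))
d=cam('top');Pt=cloud(d);Q=Pt[120:185,215:275];print('top view arm min z above handle region')
for n,cc in(('scene',cam('scene')),):
    for dz in (-.009,.025,0):
        X=np.array(o['position'])+[0,0,-dz];x=cc['K']@(cc['R']@X+cc['t']);print(n,dz,x[:2]/x[2])
    i=cc['color'][150:250,250:370];cv2.imwrite('pics/s2.png',cv2.resize(i[:,:,::-1],None,fx=6,fy=6,interpolation=cv2.INTER_CUBIC))
print(dir(manip))
E
```

```text
225 [(222, 0.543, 0.029, 0.001), (225, 0.566, 0.126, 0.236), (228, 0.566, 0.126, 0.241), (231, 0.567, 0.126, 0.244), (234, 0.567, 0.126, 0.247), (237, 0.567, 0.127, 0.252), (240, 0.568, 0.127, 0.256), (243, 0.568, 0.125, 0.257), (246, 0.568, 0.124, 0.258), (249, 0.568, 0.123, 0.258)]
227 [(222, 0.546, 0.029, -0.0), (225, 0.567, 0.126, 0.236), (228, 0.567, 0.126, 0.24), (231, 0.567, 0.126, 0.243), (234, 0.568, 0.126, 0.247), (237, 0.568, 0.125, 0.249), (240, 0.568, 0.123, 0.249), (243, 0.568, 0.121, 0.249), (246, 0.568, 0.12, 0.249), (249, 0.568, 0.118, 0.249)]
285 [(222, 0.619, 0.071, 0.092), (225, 0.599, 0.128, 0.235), (228, 0.598, 0.128, 0.24), (231, 0.598, 0.127, 0.243), (234, 0.598, 0.128, 0.247), (237, 0.597, 0.128, 0.251), (240, 0.597, 0.127, 0.254), (243, 0.596, 0.128, 0.258), (246, 0.596, 0.128, 0.261), (249, 0.596, 0.127, 0.262)]
288 [(222, 0.619, 0.082, 0.118), (225, 0.601, 0.127, 0.235), (228, 0.6, 0.128, 0.24), (231, 0.6, 0.128, 0.243), (234, 0.599, 0.128, 0.248), (237, 0.599, 0.128, 0.251), (240, 0.598, 0.128, 0.254), (243, 0.598, 0.128, 0.258), (246, 0.597, 0.128, 0.261), (249, 0.597, 0.128, 0.263)]
t 2.75 p [0.5823 0.1156 0.1315] q [6.834e-01 7.301e-01 3.000e-04 1.000e-04] j [-0.644  0.35   0.455  1.689 -0.167  1.14  -0.077] g -0.0009228220087291427 0.0 F [-0.7 -0.6 -0.8]
cam in tool [ 0.07024769  0.00046626 -0.14736386]
top view arm min z above handle region
scene -0.009 [290.88945791 194.7137434 ]
scene 0.025 [290.35399685 200.24254021]
scene 0 [290.74561945 196.19891877]
['MotionError', '__class__', '__delattr__', '__dict__', '__dir__', '__doc__', '__eq__', '__format__', '__ge__', '__getattribute__', '__getstate__', '__gt__', '__hash__', '__init__', '__init_subclass__', '__le__', '__lt__', '__module__', '__ne__', '__new__', '__reduce__', '__reduce_ex__', '__repr__', '__setattr__', '__sizeof__', '__str__', '__subclasshook__', '__weakref__', 'tip_extent']
```

View pics/s2.png

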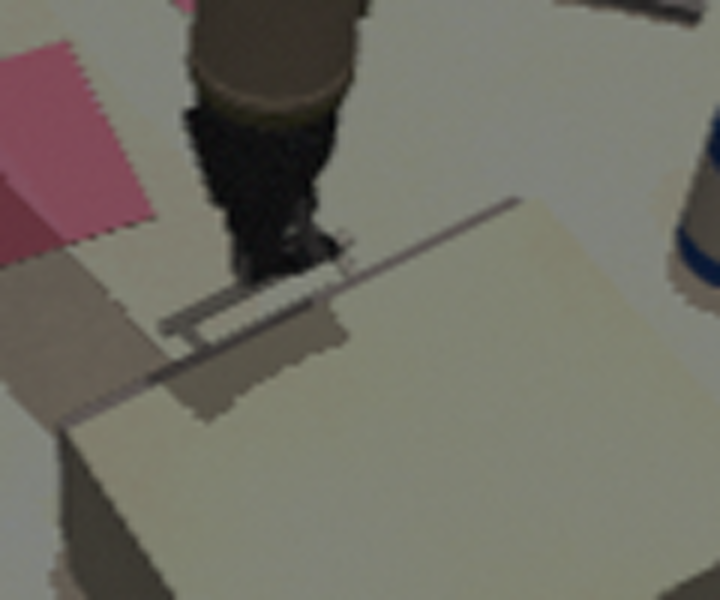

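The wrist depth and the scene view agree that the fingertips sit about 9 mm *above* the reported TCP, so the pads shut above the bar. I take tip z = reported z + 0.009, then open and go about 35 mm lower.

Request:
jog_arm([
  [0, 0, 0, 0, 0, 0, -0.34],
  [0, 0, 0, 0, 0, 0, -0.34],
  [0, 0, 0, 0, 0, 0, -0.34],
  [0, 0, 0.004, 0, 0, 0, -0.34],
  [0, 0, 0.012, 0, 0, 0, -0.34],
])

```text
clock: 3.32
position: [0.5827, 0.1157, 0.1194]
ee_rot: [0.683, 0.73, 0.001, 0.0]
ft_force: [-0.7, 0.4, 0.3]
grip_width: 0.332
grasp_force: 0.0
```

Request:
jog_arm([
  [0, 0, 0.008, 0, 0, 0, -0.34],
  [0, 0, 0.016, 0, 0, 0, -0.34],
  [0, 0, 0.023, 0, 0, 0, -0.34],
  [0, 0, 0.023, 0, 0, 0, -0.34],
  [0, 0, 0.023, 0, 0, 0, -0.34],
])

```text
clock: 3.73
position: [0.5828, 0.1158, 0.1003]
ee_rot: [0.684, 0.73, 0.002, -0.0]
ft_force: [-26.7, -4.1, 48.0]
grip_width: 0.332
grasp_force: 27.3
```

Request:
jog_arm([
  [0, 0, 0, 0, 0, 0, -1],
  [0, 0, 0, 0, 0, 0, -1],
  [0, 0, 0, 0, 0, 0, -1],
  [0, 0, 0, 0, 0, 0, -1],
  [0, 0, 0, 0, 0, 0, -1],
], grip_force=40)

```text
clock: 4.15
position: [0.5819, 0.1158, 0.0981]
ee_rot: [0.683, 0.73, 0.0, -0.001]
ft_force: [-14.8, -1.5, 29.7]
grip_width: 0.113
grasp_force: 39.5
```

Request:
jog_arm([
  [0, 0, -0.002, 0, 0, 0, -1],
  [0, 0, -0.003, 0, 0, 0, -1],
  [0, 0, -0.003, 0, 0, 0, -1],
])

```text
clock: 4.4
position: [0.5817, 0.1157, 0.0983]
ee_rot: [0.683, 0.73, -0.0, -0.0]
ft_force: [-0.2, 1.2, 0.4]
grip_width: 0.112
grasp_force: 39.5
```

```bash
python3 - <<'E'
from h import *
o=state();c=cam('wrist');save(c,'w3.png');P=cloud(c)
for u in (236,246,254,262,272,300): print(u,[(v,*np.round(P[v,u],3).tolist()) for v in range(200,250,8)])
E
```

```text
t 4.4 p [0.5817 0.1157 0.0983] q [ 6.833e-01  7.301e-01 -3.000e-04 -3.000e-04] j [-0.635  0.386  0.445  1.719 -0.185  1.079 -0.064] g 0.11206226851233415 39.513028264045715 F [-0.2  1.2  0.4]
236 [(200, 0.564, 0.107, 0.0), (208, 0.565, 0.098, -0.001), (216, 0.565, 0.09, -0.001), (224, 0.565, 0.082, 0.0), (232, 0.571, 0.127, 0.117), (240, 0.572, 0.127, 0.127), (248, 0.573, 0.126, 0.133)]
246 [(200, 0.576, 0.148, 0.127), (208, 0.576, 0.144, 0.127), (216, 0.576, 0.139, 0.126), (224, 0.576, 0.135, 0.126), (232, 0.577, 0.131, 0.127), (240, 0.577, 0.127, 0.126), (248, 0.577, 0.122, 0.124)]
254 [(200, 0.58, 0.148, 0.127), (208, 0.58, 0.145, 0.128), (216, 0.58, 0.141, 0.128), (224, 0.58, 0.136, 0.127), (232, 0.581, 0.132, 0.127), (240, 0.581, 0.129, 0.129), (248, 0.581, 0.123, 0.127)]
262 [(200, 0.583, 0.148, 0.126), (208, 0.584, 0.144, 0.127), (216, 0.584, 0.14, 0.127), (224, 0.584, 0.136, 0.127), (232, 0.584, 0.132, 0.126), (240, 0.585, 0.128, 0.126), (248, 0.585, 0.123, 0.125)]
272 [(200, 0.599, 0.108, -0.001), (208, 0.599, 0.101, 0.001), (216, 0.6, 0.092, -0.001), (224, 0.601, 0.084, 0.001), (232, 0.59, 0.128, 0.117), (240, 0.59, 0.128, 0.126), (248, 0.589, 0.128, 0.135)]
300 [(200, 0.616, 0.125, 0.049), (208, 0.616, 0.12, 0.052), (216, 0.617, 0.114, 0.053), (224, nan, nan, nan), (232, 0.617, 0.103, 0.057), (240, 0.618, 0.096, 0.057), (248, 0.618, 0.091, 0.06)]
```

View pics/w3.png

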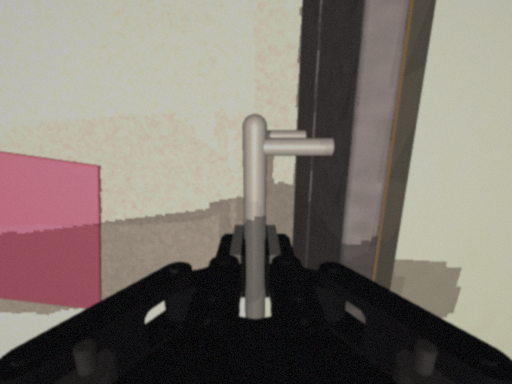

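The bar (u≈254) is now between the pads and the forces are near zero. Next I pull straight back along tool −y.

Request:
jog_arm([
  [0, -0.008, 0, 0, 0, 0, -1],
  [0, -0.028, 0, 0, 0, 0, -1],
  [0, -0.05, 0, 0, 0, 0, -1],
  [0, -0.072, 0, 0, 0, 0, -1],
  [0, -0.094, 0, 0, 0, 0, -1],
])

```text
clock: 4.87
position: [0.4869, 0.1093, 0.0983]
ee_rot: [0.683, 0.73, -0.0, 0.0]
ft_force: [2.5, 2.1, -0.3]
grip_width: 0.11
grasp_force: 40.4
```

Request:
jog_arm([
  [0, -0.022, 0, 0, 0, 0, -1],
  [0, -0.042, 0, 0, 0, 0, -1],
  [0, -0.058, 0, 0, 0, 0, -1],
  [0, -0.07, 0, 0, 0, 0, -1],
  [0, -0.074, 0, 0, 0, 0, -1],
])

```text
clock: 5.28
position: [0.4122, 0.1043, 0.0983]
ee_rot: [0.683, 0.73, -0.0, -0.001]
ft_force: [2.0, 2.2, -9.8]
grip_width: 0.116
grasp_force: 39.7
```

Request:
jog_arm([
  [0, -0.004, 0, 0, 0, 0, -1],
  [0, -0.008, 0, 0, 0, 0, -1],
  [0, -0.01, 0, 0, 0, 0, -1],
  [0, -0.01, 0, 0, 0, 0, -1],
])

```text
clock: 5.62
position: [0.4085, 0.104, 0.0987]
ee_rot: [0.684, 0.73, 0.004, 0.003]
ft_force: [28.4, 5.8, -37.0]
grip_width: 0.114
grasp_force: 39.0
```

The travel was 0.1736 m with the stop force felt, so the drawer is at its stop. I relax, release and rise, then turn to view the row.

Request:
jog_arm([
  [0, 0.005, 0, 0, 0, 0, -1],
  [0, 0.005, 0, 0, 0, 0, -0.4],
  [0, 0.005, 0, 0, 0, 0, -0.4],
  [0, 0.005, 0, 0, 0, 0, -0.4],
])

```text
clock: 5.95
position: [0.4098, 0.104, 0.0992]
ee_rot: [0.684, 0.73, 0.0, 0.0]
ft_force: [-0.1, 0.4, 0.0]
grip_width: 0.302
grasp_force: 0.0
```

Request:
jog_arm([
  [0, 0, -0.02, 0, 0, 0, -0.4],
  [0, 0, -0.055, 0, 0, 0, -0.4],
  [0, 0, -0.09, 0, 0, 0, -0.4],
  [0, 0, -0.13, 0, 0, 0, -0.4],
  [0, 0, -0.17, 0, 0, 0, -0.4],
])

```text
clock: 6.37
position: [0.409, 0.1036, 0.2711]
ee_rot: [0.684, 0.73, 0.0, 0.0]
ft_force: [1.2, -0.1, -0.3]
grip_width: 0.298
grasp_force: 0.0
```

```bash
python3 - <<'E'
from h import *
o=state();plan([((.60,.117,.28),93.8)],0.3)
E
```

```text
t 6.3667 p [0.409  0.1036 0.2711] q [6.836e-01 7.299e-01 1.000e-04 0.000e+00] j [-0.787 -0.181  0.382  1.902  0.068  1.408 -0.357] g 0.29835609714558176 0.0 F [ 1.2 -0.1 -0.3]
[[0.0001,0.0137,-0.0006,0.0,0.0,-0.112,0.3],[0.0001,0.0274,-0.0013,0.0,0.0,-0.225,0.3],[0.0002,0.041,-0.0019,0.0,0.0,-0.337,0.3],[0.0003,0.0547,-0.0025,0.0,0.0,-0.449,0.3],[0.0003,0.0684,-0.0032,0.0,0.0,-0.561,0.3]]
[[-0.0072,0.0116,-0.0006,0.0,0.0,-0.113,0.3],[-0.0144,0.0232,-0.0012,0.0,0.0,-0.225,0.3],[-0.0216,0.0348,-0.0019,0.0,0.0,-0.337,0.3],[-0.0289,0.0464,-0.0025,0.0,0.0,-0.449,0.3],[-0.0361,0.0581,-0.0031,0.0,0.0,-0.562,0.3]]
[[-0.0123,0.006,-0.0007,0.0,0.0,-0.112,0.3],[-0.0246,0.0119,-0.0013,0.0,0.0,-0.224,0.3],[-0.0369,0.0179,-0.0019,0.0,0.0,-0.336,0.3],[-0.0492,0.0239,-0.0026,0.0,0.0,-0.449,0.3],[-0.0492,0.0239,-0.0026,0.0,0.0,-0.449,0.3]]
```

Request:
jog_arm([
  [0, 0.014, 0, 0, 0, -0.112, 0.3],
  [0, 0.027, -0.001, 0, 0, -0.225, 0.3],
  [0, 0.041, -0.002, 0, 0, -0.337, 0.3],
  [0, 0.055, -0.002, 0, 0, -0.449, 0.3],
  [0, 0.068, -0.003, 0, 0, -0.561, 0.3],
])

```text
clock: 6.78
position: [0.478, 0.1085, 0.2723]
ee_rot: [0.452, 0.892, 0.0, 0.0]
ft_force: [0.6, 0.2, -0.4]
grip_width: 0.649
grasp_force: 0.0
```

Request:
jog_arm([
  [-0.007, 0.012, -0.001, 0, 0, -0.113, 0.3],
  [-0.014, 0.023, -0.001, 0, 0, -0.225, 0.3],
  [-0.022, 0.035, -0.002, 0, 0, -0.337, 0.3],
  [-0.029, 0.046, -0.002, 0, 0, -0.449, 0.3],
  [-0.036, 0.058, -0.003, 0, 0, -0.562, 0.3],
])

```text
clock: 7.2
position: [0.546, 0.1133, 0.2751]
ee_rot: [0.187, 0.982, -0.0, 0.0]
ft_force: [0.0, -0.1, -0.3]
grip_width: 0.649
grasp_force: 0.0
```

Request:
jog_arm([
  [-0.012, 0.006, -0.001, 0, 0, -0.112, 0.3],
  [-0.025, 0.012, -0.001, 0, 0, -0.224, 0.3],
  [-0.037, 0.018, -0.002, 0, 0, -0.336, 0.3],
  [-0.049, 0.024, -0.003, 0, 0, -0.449, 0.3],
  [-0.049, 0.024, -0.003, 0, 0, -0.449, 0.3],
])

```text
clock: 7.62
position: [0.6012, 0.1174, 0.2777]
ee_rot: [-0.036, 0.999, -0.0, 0.0]
ft_force: [-0.1, -0.3, -0.2]
grip_width: 0.651
grasp_force: 0.0
```

```bash
python3 - <<'E'
from h import *
import pickle
o=state();c=cam('wrist');save(c,'w4.png');pickle.dump(c,open('w4.pkl','wb'));P=cloud(c);Z=P[...,2]
m=(abs(Z-.119)<.006)&(abs(P[...,0]-.553)<.034)&(abs(P[...,1]-.118)<.13)
m=cv2.morphologyEx(m.astype(np.uint8),cv2.MORPH_OPEN,np.ones((3,3)))
n,l,s,ce=cv2.connectedComponentsWithStats(m)
for k in range(1,n):
    if s[k,4]>80:
        q=P[l==k];r=cv2.minAreaRect((q[:,:2]*1000).astype(np.float32));print(s[k],np.round(r[0],1),np.round(r[1],1),round(r[2],1),np.median(q[:,2]).round(4))
E
```

```text
t 7.6167 p [0.6012 0.1174 0.2777] q [-3.640e-02  9.993e-01 -4.000e-04  1.000e-04] j [-0.645  0.296  0.48   1.441 -0.136  1.437  1.479] g 0.6508613609468931 0.0 F [-0.1 -0.3 -0.2]
[ 317  110   31   54 1536] [548.9 201.4] [59.1 32.6] 4.7 0.1202
[243 119  33  34 880] [553.3 119.1] [36.6 36.3] 4.8 0.1182
[175 120  30  33 920] [559.3  40.3] [35.8 32.1] 2.4 0.1203
```

View pics/w4.png

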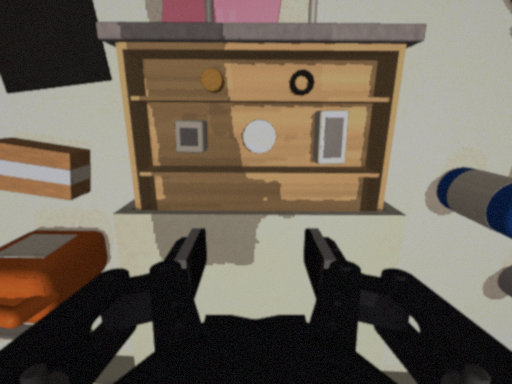

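The wrist view shows the middle row: short block at (190,136), round cap at (259,136) and cartridge at (333,137). Depth puts the cartridge at (0.549, 0.2014), yaw 4.7°. Before descending I check the finger geometry.

```bash
python3 - <<'E'
from h import *
import pickle
c=pickle.load(open('w4.pkl','rb'));o=get_obs();R=Rot.from_quat(o['ee_rot']).as_matrix()
P=cloud(c);T=(P-np.array(o['position']))@R; m=(P[...,2]>.25)
q=T[m];print(len(q))
for z in np.arange(-.10,.02,.008):
    k=abs(q[:,2]-z)<.004
    if k.sum(): a=q[k];print(round(z,3),k.sum(),'y',a[:,1].min().round(4),a[:,1].max().round(4),'inner',np.abs(a[:,1]).min().round(4),'x',a[:,0].min().round(3),a[:,0].max().round(3))
print('lowest (max tool z)',np.sort(q[:,2])[-20:].round(4))
plan([((.549,.2014,.20),94.5),((.549,.2014,.155),94.5)],0.05)
E
```

```text
44173
-0.1 7698 y -0.0614 0.0632 inner 0.0 x 0.004 0.02
-0.092 8955 y -0.0657 0.0666 inner 0.0001 x -0.006 0.018
-0.084 8537 y -0.0647 0.0656 inner 0.0001 x -0.014 0.017
-0.076 4563 y -0.0634 0.0637 inner 0.0001 x -0.014 0.017
-0.068 4386 y -0.0621 0.0631 inner 0.0209 x -0.014 0.016
-0.06 4053 y -0.0602 0.0612 inner 0.0246 x -0.014 0.013
-0.052 925 y -0.0578 0.0587 inner 0.0276 x 0.0 0.013
-0.044 863 y -0.0401 0.0367 inner 0.0268 x -0.012 0.011
-0.036 739 y -0.041 0.0421 inner 0.0269 x -0.012 0.011
-0.028 629 y -0.0409 0.0419 inner 0.0269 x -0.013 0.011
-0.02 519 y -0.041 0.0417 inner 0.0269 x -0.012 0.011
-0.012 250 y -0.0395 0.0405 inner 0.027 x -0.012 0.011
lowest (max tool z) [-0.0095 -0.0095 -0.0095 -0.0095 -0.0094 -0.0094 -0.0093 -0.0093 -0.0092
 -0.0092 -0.0092 -0.009  -0.0088 -0.0088 -0.0088 -0.0087 -0.0087 -0.0087
 -0.0084 -0.0082]
[[0.0114,0.0219,0.0194,0,0,-0.003,0.05],[0.0228,0.0437,0.0388,0,0,-0.007,0.05],[0.0342,0.0656,0.0582,-0.001,0,-0.01,0.05],[0.0456,0.0874,0.0776,-0.001,0,-0.013,0.05],[0.0456,0.0874,0.1001,-0.001,0,-0.013,0.05]]
[[0.0,0.0,0.0225,0.0,0,0,0.05],[0.0,0.0,0.0225,0.0,0,0,0.05],[0.0,0.0,0.0225,0.0,0,0,0.05],[0.0,0.0,0.0225,0.0,0,0,0.05],[0.0,0.0,0.0225,0.0,0,0,0.05]]
```

Request:
jog_arm([
  [0.011, 0.022, 0, 0, 0, -0.003, 0.05],
  [0.023, 0.044, 0.015, 0, 0, -0.007, 0.05],
  [0.034, 0.066, 0.04, 0, 0, -0.01, 0.05],
  [0.046, 0.087, 0.08, 0, 0, -0.013, 0.05],
  [0.046, 0.087, 0.112, 0, 0, -0.013, 0.05],
])

```text
clock: 8.08
position: [0.5455, 0.2059, 0.1659]
ee_rot: [-0.041, 0.999, 0.002, 0.001]
ft_force: [0.5, 0.6, -1.2]
grip_width: 0.526
grasp_force: 0.0
```

Request:
jog_arm([
  [0, 0, 0.003, 0, 0, 0, 0.05],
  [0, 0, 0.003, 0, 0, 0, 0.05],
])

```text
clock: 8.25
position: [0.5467, 0.2004, 0.1622]
ee_rot: [-0.039, 0.999, -0.001, -0.001]
ft_force: [0.6, 0.6, 1.2]
grip_width: 0.529
grasp_force: 0.0
```

```bash
python3 - <<'E'
from h import *
o=state();c=cam('wrist');P=cloud(c);Z=P[...,2]
m=(abs(Z-.119)<.006)&(abs(P[...,0]-.549)<.04)&(abs(P[...,1]-.2)<.04)
q=P[m];r=cv2.minAreaRect((q[:,:2]*1000).astype(np.float32));print(m.sum(),np.round(r,1) if 0 else r)
plan([((.549,.2014,.091),94.5,.02)],0.05)
E
```

```text
t 8.25 p [0.5467 0.2004 0.1622] q [-3.890e-02  9.992e-01 -9.000e-04 -1.500e-03] j [-0.773  0.294  0.411  1.681 -0.124  1.196  1.317] g 0.5291654485419051 0.0 F [0.6 0.6 1.2]
3755 ((547.0660400390625, 197.67950439453125), (86.23210144042969, 62.25726318359375), 8.873602867126465)
[[-0.0002,0.0003,0.0183,0,0.0,0,0.05],[-0.0003,0.0005,0.0367,0,0.0,-0.001,0.05],[-0.0005,0.0008,0.055,0,0.0,-0.001,0.05],[-0.0007,0.0011,0.0733,0,0.0,-0.001,0.05],[-0.0007,0.0011,0.0733,0,0.0,-0.001,0.05]]
```

Request:
jog_arm([
  [-0.001, 0.001, 0.018, 0, 0, 0, 0.05],
  [-0.001, 0.001, 0.037, 0, 0, 0, 0.05],
  [-0.001, 0.001, 0.055, 0, 0, 0, 0.05],
  [-0.001, 0.001, 0.071, 0, 0, 0, 0.05],
  [-0.001, 0.001, 0.071, 0, 0, 0, 0.05],
])

```text
clock: 8.72
position: [0.5494, 0.2012, 0.0919]
ee_rot: [-0.039, 0.999, -0.0, -0.0]
ft_force: [-1.4, 0.4, -0.1]
grip_width: 0.525
grasp_force: 0.0
```

Request:
jog_arm([
  [0, 0, 0, 0, 0, 0, 0.05],
  [0, 0, 0, 0, 0, 0, -1],
  [0, 0, 0, 0, 0, 0, -1],
  [0, 0, 0, 0, 0, 0, -1],
  [0, 0, 0, 0, 0, 0, -1],
], grip_force=40)

```text
clock: 9.13
position: [0.5508, 0.2024, 0.0947]
ee_rot: [-0.04, 0.999, 0.001, 0.002]
ft_force: [0.4, -1.2, 8.5]
grip_width: 0.363
grasp_force: 40.8
```

Request:
jog_arm([
  [0, 0, -0.005, 0, 0, 0, -1],
  [0, 0, -0.015, 0, 0, 0, -1],
  [0, 0, -0.035, 0, 0, 0, -1],
  [0, 0, -0.065, 0, 0, 0, -1],
  [0, 0, -0.1, 0, 0, 0, -1],
])

```text
clock: 9.55
position: [0.5481, 0.2019, 0.1929]
ee_rot: [-0.04, 0.999, -0.001, -0.001]
ft_force: [1.1, -0.2, -1.3]
grip_width: 0.367
grasp_force: 39.8
```

Request:
jog_arm([
  [0, 0, -0.035, 0, 0, 0, -1],
  [0, 0, -0.06, 0, 0, 0, -1],
  [0, 0, -0.06, 0, 0, 0, -1],
])

```text
clock: 9.8
position: [0.5512, 0.2028, 0.2593]
ee_rot: [-0.04, 0.999, 0.002, 0.004]
ft_force: [0.3, 0.2, -1.6]
grip_width: 0.363
grasp_force: 39.9
```

```bash
python3 - <<'E'
from h import *
o=state();c=cam('wrist');R=Rot.from_quat(o['ee_rot']).as_matrix()
P=cloud(c);T=(P-np.array(o['position']))@R
col=c['color'].astype(int); m=(P[...,2]>.19)&(col.min(2)>60)&(abs(T[...,1])<.03)
q=T[m];print(m.sum(),'tool-frame white pts min/max',q.min(0).round(4),q.max(0).round(4)); k=q[:,2]<np.percentile(q[:,2],90)
ys=np.argwhere(m);print(ys.min(0),ys.max(0))
plan([((.431,-.194,.215),76.5)],-1)
E
```

```text
t 9.8 p [0.5512 0.2028 0.2593] q [-0.0398  0.9992  0.0022  0.0042] j [-0.785  0.23   0.425  1.547 -0.098  1.376  1.298] g 0.3627579346256676 39.93318021297455 F [ 0.3  0.2 -1.6]
5201 tool-frame white pts min/max [-0.0286 -0.0298 -0.0979] [0.0318 0.03   0.0014]
[185 127] [372 374]
[[0.0126,-0.0322,0.0033,0.0,0.0,0.026,-1],[0.0251,-0.0643,0.0065,0.001,0.001,0.053,-1],[0.0377,-0.0965,0.0098,0.001,0.001,0.079,-1],[0.0503,-0.1286,0.0131,0.001,0.002,0.105,-1],[0.0628,-0.1608,0.0163,0.001,0.002,0.131,-1]]
[[0.0083,-0.0335,0.0033,0.001,0.0,0.027,-1],[0.0166,-0.0671,0.0067,0.001,0.001,0.053,-1],[0.0248,-0.1006,0.01,0.001,0.001,0.079,-1],[0.0331,-0.1341,0.0133,0.002,0.002,0.106,-1],[0.0413,-0.1676,0.0166,0.002,0.002,0.132,-1]]
[[0.0038,-0.0343,0.0034,0.0,0.001,0.026,-1],[0.0075,-0.0687,0.0068,0.001,0.001,0.053,-1],[0.0075,-0.0687,0.0068,0.001,0.001,0.053,-1],[0.0075,-0.0687,0.0068,0.001,0.001,0.053,-1],[0.0075,-0.0687,0.0068,0.001,0.001,0.053,-1]]
```

```bash
python3 - <<'E'
from h import *
o=state();plan([((.431,-.194,.13),79.5)],-1,start=((.549,.2014,.259),94.5))
E
```

```text
t 9.85 p [0.5503 0.2026 0.2561] q [-0.0399  0.9992  0.0015  0.0027] j [-0.785  0.232  0.425  1.551 -0.098  1.373  1.298] g 0.3692039131194215 39.93279218673706 F [ 0.3 -0.4 -1.8]
[[0.0114,-0.0296,0.0099,0.0,0.0,0.02,-1],[0.0229,-0.0592,0.0198,0.0,0.0,0.04,-1],[0.0343,-0.0888,0.0298,0.0,0.0,0.06,-1],[0.0457,-0.1184,0.0397,0.0,0.0,0.081,-1],[0.0572,-0.148,0.0496,0.0,0.0,0.101,-1]]
[[0.0084,-0.0307,0.0099,0.0,0.0,0.02,-1],[0.0168,-0.0613,0.0199,0.0,0.0,0.04,-1],[0.0251,-0.0919,0.0298,0.0,0.0,0.06,-1],[0.0335,-0.1225,0.0397,0.0,0.0,0.08,-1],[0.0419,-0.1531,0.0496,0.0,0.0,0.1,-1]]
[[0.0053,-0.0313,0.01,0.0,0.0,0.021,-1],[0.0106,-0.0626,0.0199,0.0,0.0,0.041,-1],[0.0159,-0.0939,0.0298,0.0,0.0,0.061,-1],[0.0159,-0.0939,0.0298,0.0,0.0,0.061,-1],[0.0159,-0.0939,0.0298,0.0,0.0,0.061,-1]]
```

Request:
jog_arm([
  [0.011, -0.03, 0.002, 0, 0, 0.02, -1],
  [0.023, -0.059, 0.006, 0, 0, 0.04, -1],
  [0.034, -0.089, 0.012, 0, 0, 0.06, -1],
  [0.046, -0.118, 0.02, 0, 0, 0.081, -1],
  [0.057, -0.148, 0.03, 0, 0, 0.101, -1],
])

```text
clock: 10.27
position: [0.5029, 0.0489, 0.2213]
ee_rot: [0.011, 1.0, 0.0, -0.0]
ft_force: [1.5, -0.8, -2.1]
grip_width: 0.365
grasp_force: 40.0
```

Request:
jog_arm([
  [0.008, -0.031, 0.01, 0, 0, 0.02, -1],
  [0.017, -0.061, 0.022, 0, 0, 0.04, -1],
  [0.025, -0.092, 0.034, 0, 0, 0.06, -1],
  [0.034, -0.123, 0.046, 0, 0, 0.08, -1],
  [0.042, -0.153, 0.058, 0, 0, 0.1, -1],
])

```text
clock: 10.68
position: [0.4573, -0.1033, 0.1629]
ee_rot: [0.061, 0.998, 0.0, -0.001]
ft_force: [0.6, -0.4, -0.8]
grip_width: 0.365
grasp_force: 40.0
```

Request:
jog_arm([
  [0.005, -0.031, 0.015, 0, 0, 0.021, -1],
  [0.011, -0.063, 0.03, 0, 0, 0.041, -1],
  [0.016, -0.084, 0.041, 0, 0, 0.061, -1],
  [0.016, -0.094, 0.041, 0, 0, 0.061, -1],
  [0.016, -0.094, 0.041, 0, 0, 0.061, -1],
])

```text
clock: 11.1
position: [0.4297, -0.1954, 0.122]
ee_rot: [0.093, 0.996, -0.0, -0.001]
ft_force: [0.8, 0.0, -0.9]
grip_width: 0.361
grasp_force: 40.0
```

```bash
python3 - <<'E'
from h import *
o=state();plan([((.431,-.194,.03),79.5,.025)],-1)
E
```

```text
t 11.1 p [ 0.4297 -0.1954  0.122 ] q [ 9.290e-02  9.957e-01 -2.000e-04 -1.100e-03] j [-0.391  0.087  0.762  2.014 -0.068  1.068  1.787] g 0.36135783328598287 39.970917105674744 F [ 0.8  0.  -0.9]
[[-0.0003,0.0004,0.023,0,-0.001,-0.001,-1],[-0.0006,0.0009,0.046,0,-0.001,-0.001,-1],[-0.0009,0.0013,0.069,0,-0.002,-0.002,-1],[-0.0012,0.0017,0.092,-0.001,-0.002,-0.003,-1],[-0.0012,0.0017,0.092,-0.001,-0.002,-0.003,-1]]
```

Request:
jog_arm([
  [0, 0, 0.023, 0, 0, 0, -1],
  [0, 0, 0.046, 0, 0, 0, -1],
  [0, 0, 0.07, 0, 0, 0, -1],
  [0, 0, 0.09, 0, 0, 0, -1],
  [0, 0, 0.102, 0, 0, 0, -1],
])

```text
clock: 11.52
position: [0.4308, -0.1915, 0.0189]
ee_rot: [0.09, 0.996, 0.0, -0.001]
ft_force: [-1.3, -0.6, -1.3]
grip_width: 0.372
grasp_force: 40.0
```

Request:
jog_arm([
  [0, 0, 0.003, 0, 0, 0, -1],
  [0, 0, 0.006, 0, 0, 0, -1],
  [0, 0, 0.008, 0, 0, 0, -1],
  [0, 0, 0.01, 0, 0, 0, -1],
  [0, 0, 0.01, 0, 0, 0, -1],
])

```text
clock: 11.93
position: [0.4321, -0.1931, 0.0114]
ee_rot: [0.091, 0.996, 0.0, 0.0]
ft_force: [0.2, -0.0, -0.7]
grip_width: 0.366
grasp_force: 40.0
```

```bash
python3 - <<'E'
from h import *
o=state()
E
```

```text
t 11.9333 p [ 0.4321 -0.1931  0.0114] q [9.060e-02 9.959e-01 2.000e-04 5.000e-04] j [-0.31   0.305  0.709  2.098 -0.27   0.826  1.951] g 0.3663159016730071 39.97983455657959 F [ 0.2 -0.  -0.7]
```

Request:
jog_arm([
  [0, 0, 0.002, 0, 0, 0, -1],
  [0, 0, 0.003, 0, 0, 0, -1],
  [0, 0, 0.003, 0, 0, 0, -1],
])

```text
clock: 12.18
position: [0.4321, -0.1932, 0.0087]
ee_rot: [0.091, 0.996, 0.0, 0.0]
ft_force: [-2.3, 1.6, 9.0]
grip_width: 0.364
grasp_force: 41.3
```

Request:
jog_arm([
  [0, 0, 0.001, 0, 0, 0, -1],
  [0, 0, 0.002, 0, 0, 0, -1],
  [0, 0, 0.002, 0, 0, 0, -1],
])

```text
clock: 12.43
position: [0.4322, -0.1932, 0.0084]
ee_rot: [0.091, 0.996, 0.001, 0.0]
ft_force: [-17.5, 7.1, 45.4]
grip_width: 0.366
grasp_force: 46.2
```

Contact with the mat. I ease off, release, and rise to look.

Request:
jog_arm([
  [0, 0, -0.002, 0, 0, 0, -1],
  [0, 0, -0.003, 0, 0, 0, -1],
  [0, 0, -0.003, 0, 0, 0, -1],
  [0, 0, -0.003, 0, 0, 0, 0.1],
  [0, 0, -0.003, 0, 0, 0, 0.1],
])

```text
clock: 12.85
position: [0.4317, -0.1932, 0.0089]
ee_rot: [0.091, 0.996, 0.0, -0.0]
ft_force: [-0.6, -0.3, 0.3]
grip_width: 0.551
grasp_force: 0.0
```

Request:
jog_arm([
  [0, 0, 0, 0, 0, 0, 0.1],
  [0, 0, -0.005, 0, 0, 0, 0.1],
  [0, 0, -0.03, 0, 0, 0, 0.1],
  [0, 0, -0.06, 0, 0, 0, 0.2],
  [0, 0, -0.1, 0, 0, 0, 0.5],
])

```text
clock: 13.27
position: [0.43, -0.1932, 0.1088]
ee_rot: [0.091, 0.996, -0.0, -0.002]
ft_force: [1.4, 0.3, -0.4]
grip_width: 0.725
grasp_force: 0.0
```

```bash
python3 - <<'E'
from h import *
o=state();plan([((.431,-.194,.16),34.5),((.431,-.194,.16),-10.5)],1)
E
```

```text
t 13.2667 p [ 0.43   -0.1932  0.1088] q [ 9.100e-02  9.958e-01 -4.000e-04 -2.000e-03] j [-0.406  0.111  0.779  2.028 -0.088  1.04   1.804] g 0.7250211260758638 0.0 F [ 1.4  0.3 -0.4]
[[-0.0001,-0.0001,-0.0073,0,0,0.112,1],[-0.0003,-0.0002,-0.0146,-0.001,-0.001,0.225,1],[-0.0004,-0.0003,-0.0219,-0.001,-0.001,0.337,1],[-0.0005,-0.0004,-0.0292,-0.002,-0.002,0.449,1],[-0.0007,-0.0005,-0.0366,-0.002,-0.002,0.562,1]]
[[-0.0001,0.0,-0.0073,0,-0.001,0.112,1],[-0.0003,0.0,-0.0146,-0.001,-0.001,0.224,1],[-0.0003,0.0,-0.0146,-0.001,-0.001,0.337,1],[-0.0003,0.0,-0.0146,-0.001,-0.001,0.449,1],[-0.0003,0.0,-0.0146,-0.001,-0.001,0.561,1]]
[[0.0,0.0,0.0,0,0,0.112,1],[0.0,0.0,0.0,0,0,0.224,1],[0.0,0.0,0.0,0,0,0.337,1],[0.0,0.0,0.0,0,0,0.449,1],[0.0,0.0,0.0,0,0,0.449,1]]
```

Request:
jog_arm([
  [0, 0, -0.007, 0, 0, 0.112, 1],
  [0, 0, -0.015, 0, 0, 0.225, 1],
  [0, 0, -0.022, 0, 0, 0.337, 1],
  [0, 0, -0.029, 0, 0, 0.449, 1],
  [0, 0, -0.037, 0, 0, 0.562, 1],
])

```text
clock: 13.68
position: [0.4315, -0.1934, 0.1465]
ee_rot: [0.366, 0.931, 0.0, -0.0]
ft_force: [0.3, 0.7, 0.6]
grip_width: 0.998
grasp_force: 0.0
```

Request:
jog_arm([
  [0, 0, -0.007, 0, 0, 0.112, 1],
  [0, 0, -0.015, 0, 0, 0.224, 1],
  [0, 0, -0.015, 0, 0, 0.337, 1],
  [0, 0, -0.015, 0, 0, 0.449, 1],
  [0, 0, -0.015, 0, 0, 0.561, 1],
])

```text
clock: 14.1
position: [0.4316, -0.1934, 0.1614]
ee_rot: [0.609, 0.793, 0.0, 0.0]
ft_force: [0.6, -0.1, 1.1]
grip_width: 1.0
grasp_force: 0.0
```

Request:
jog_arm([
  [0, 0, 0, 0, 0, 0.112, 1],
  [0, 0, 0, 0, 0, 0.224, 1],
  [-0.01, 0, 0, 0, 0, 0.337, 1],
  [-0.03, 0, 0, 0, 0, 0.449, 1],
  [-0.03, 0, 0, 0, 0, 0.449, 1],
])

```text
clock: 14.52
position: [0.4398, -0.2249, 0.1616]
ee_rot: [0.772, 0.636, -0.0, 0.001]
ft_force: [-0.3, 0.2, -0.1]
grip_width: 1.002
grasp_force: 0.0
```

```bash
python3 - <<'E'
from h import *
o=state();c=cam('wrist');save(c,'w5.png');P=cloud(c);Z=P[...,2]
m=(abs(Z-.034)<.008)&(abs(P[...,0]-.431)<.06)&(abs(P[...,1]+.194)<.06)
q=P[m];r=cv2.minAreaRect((q[:,:2]*1000).astype(np.float32));print(m.sum(),r,np.median(q[:,2]))
o=state()
d=cam('top');P=cloud(d);Z=P[...,2];m=(abs(Z-.034)<.01)&(abs(P[...,0]-.431)<.06)&(abs(P[...,1]+.194)<.06);print(m.sum())
E
```

```text
t 14.5167 p [ 0.4398 -0.2249  0.1616] q [ 7.716e-01  6.362e-01 -1.000e-04  9.000e-04] j [-0.442  0.098  0.878  1.924 -0.081  1.155  0.275] g 1.0019566792664842 0.0 F [-0.3  0.2 -0.1]
1809 ((429.82208251953125, -191.83616638183594), (32.26421356201172, 59.8497200012207), 79.44692993164062) 0.03435960434847468
t 14.5667 p [ 0.4394 -0.2238  0.1612] q [ 7.697e-01  6.384e-01 -4.000e-04  4.000e-04] j [-0.443  0.097  0.876  1.926 -0.08   1.155  0.277] g 0.9983339301173193 0.0 F [ 0.  -0.5 -0.2]
202
```

View pics/w5.png

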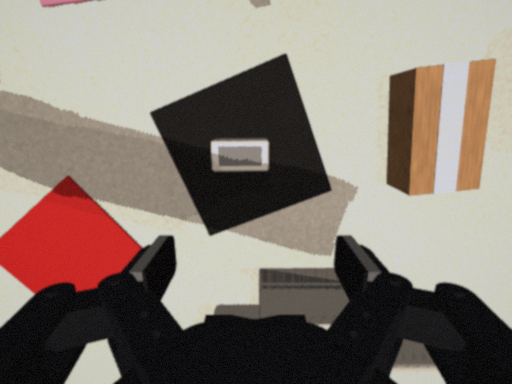

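The cartridge lies flat on the black mat around pixel (240,155), at (0.430, −0.192) with yaw −10.5°, and the fingers are aligned with its ends. Next I regrasp it by the ends.

```bash
python3 - <<'E'
from h import *
plan([((.430,-.192,.12),-10.5,.02),((.430,-.192,.012),-10.5,.03),((.430,-.192,.0025),-10.5,.005)],1)
E
```

```text
[[0.0095,-0.0049,0.0137,0,0.0,0.0,1],[0.0191,-0.0098,0.0274,0,0.0,0.0,1],[0.0286,-0.0147,0.041,0,0.001,0.0,1],[0.0286,-0.0147,0.068,0,0.001,0.0,1],[0.0286,-0.0146,0.095,0,0.001,0.0,1]]
[[0.0,0,0.027,0,0,0.0,1],[0.0,0,0.054,0,0,0.0,1],[0.0,0,0.0588,0,0,0.0,1],[0.0,0,0.0635,0,0,0.0,1],[0.0,0,0.0635,0,0,0.0,1]]
```

Request:
jog_arm([
  [0.01, -0.005, 0.014, 0, 0, 0, 1],
  [0.019, -0.01, 0.027, 0, 0, 0, 1],
  [0.029, -0.015, 0.041, 0, 0, 0, 1],
  [0.029, -0.015, 0.055, 0, 0, 0, 1],
  [0.029, -0.015, 0.07, 0, 0, 0, 1],
])

```text
clock: 15.03
position: [0.43, -0.1894, 0.0906]
ee_rot: [0.767, 0.641, 0.001, -0.0]
ft_force: [0.8, 0.4, 0.7]
grip_width: 1.0
grasp_force: 0.0
```

Request:
jog_arm([
  [0, 0, 0.02, 0, 0, 0, 1],
  [0, 0, 0.03, 0, 0, 0, 1],
  [0, 0, 0.03, 0, 0, 0, 1],
])

```text
clock: 15.28
position: [0.4286, -0.19, 0.0593]
ee_rot: [0.768, 0.64, -0.001, -0.001]
ft_force: [-0.6, 1.4, -0.9]
grip_width: 0.996
grasp_force: 0.0
```

```bash
python3 - <<'E'
from h import *
o=state();plan([((.430,-.192,.0025),-10.5,.015)],1)
c=cam('wrist');P=cloud(c);Z=P[...,2]
m=(abs(Z-.034)<.006)&(abs(P[...,0]-.431)<.035)&(abs(P[...,1]+.194)<.03)&(c['color'].min(2)>60)
q=P[m];r=cv2.minAreaRect((q[:,:2]*1000).astype(np.float32));print(m.sum(),r,np.median(q[:,2]))
E
```

```text
t 15.2833 p [ 0.4286 -0.19    0.0593] q [ 0.7682  0.6402 -0.0012 -0.0014] j [-0.434  0.211  0.828  2.079 -0.193  0.932  0.318] g 0.9962002923355491 0.0 F [-0.6  1.4 -0.9]
[[-0.0004,0.0005,0.0142,-0.001,0.0,0.001,1],[-0.0008,0.001,0.0284,-0.002,0.0,0.001,1],[-0.0013,0.0015,0.0426,-0.003,0.0,0.002,1],[-0.0017,0.0019,0.0568,-0.004,0.0,0.002,1],[-0.0017,0.0019,0.0568,-0.004,0.0,0.002,1]]
3708 ((430.2845153808594, -191.39764404296875), (31.814443588256836, 60.08913803100586), 79.60822296142578) 0.03448359690680522
```

Request:
jog_arm([
  [-0.001, 0.002, 0.018, 0, 0, 0, 1],
  [-0.001, 0.002, 0.035, 0, 0, 0, 1],
  [-0.001, 0.002, 0.048, 0, 0, 0, 1],
  [-0.001, 0.002, 0.056, 0, 0, 0, 1],
  [-0.001, 0.002, 0.056, 0, 0, 0, 1],
])

```text
clock: 15.75
position: [0.4315, -0.1921, 0.0046]
ee_rot: [0.769, 0.64, -0.0, -0.0]
ft_force: [-0.1, 0.2, -1.2]
grip_width: 0.999
grasp_force: 0.0
```

Request:
jog_arm([
  [0, 0, 0, 0, 0, 0, 1],
  [0, 0, 0, 0, 0, 0, 0.7],
  [0, 0, 0, 0, 0, 0, 0.5],
  [0, 0, 0, 0, 0, 0, -1],
  [0, 0, 0, 0, 0, 0, -1],
], grip_force=45)

```text
clock: 16.17
position: [0.4325, -0.1924, 0.006]
ee_rot: [0.769, 0.64, 0.001, 0.0]
ft_force: [-2.9, 1.8, 10.3]
grip_width: 0.691
grasp_force: 47.3
```

Request:
jog_arm([
  [0, 0, 0, 0, 0, 0, -1],
  [0, 0, 0, 0, 0, 0, -1],
  [0, 0, 0, 0, 0, 0, -1],
])

```text
clock: 16.42
position: [0.4325, -0.1924, 0.006]
ee_rot: [0.769, 0.64, 0.001, 0.0]
ft_force: [-2.6, 1.8, 9.3]
grip_width: 0.691
grasp_force: 47.2
```

The fingertips touch the mat as they swing in (Fz≈10 N), so I regrip 5 mm higher.

Request:
jog_arm([
  [0, 0, 0, 0, 0, 0, 0.9],
  [0, 0, 0, 0, 0, 0, 0.9],
  [0, 0, -0.003, 0, 0, 0, 0.9],
  [0, 0, -0.006, 0, 0, 0, 0.9],
  [0, 0, -0.006, 0, 0, 0, 0.9],
])

```text
clock: 16.83
position: [0.4322, -0.1924, 0.0116]
ee_rot: [0.769, 0.64, 0.0, 0.0]
ft_force: [1.1, 0.8, 1.0]
grip_width: 0.953
grasp_force: 0.0
```

Request:
jog_arm([
  [0, 0, 0, 0, 0, 0, 0.6],
  [0, 0, 0, 0, 0, 0, -1],
  [0, 0, 0, 0, 0, 0, -1],
  [0, 0, 0, 0, 0, 0, -1],
  [0, 0, 0, 0, 0, 0, -1],
], grip_force=45)

```text
clock: 17.25
position: [0.4319, -0.1923, 0.0113]
ee_rot: [0.769, 0.64, 0.0, -0.0]
ft_force: [-1.4, 1.3, 7.7]
grip_width: 0.688
grasp_force: 47.5
```

Request:
jog_arm([
  [0, 0, -0.005, 0, 0, 0, -1],
  [0, 0, -0.02, 0, 0, 0, -1],
  [0, 0, -0.05, 0, 0, 0, -1],
  [0, 0, -0.085, 0, 0, 0, -1],
  [0, 0, -0.12, 0, 0, 0, -1],
])

```text
clock: 17.67
position: [0.4308, -0.1927, 0.1319]
ee_rot: [0.769, 0.639, -0.001, -0.0]
ft_force: [1.4, 0.6, -1.7]
grip_width: 0.689
grasp_force: 49.5
```

Request:
jog_arm([
  [0, 0, -0.025, 0, 0, 0, -1],
  [0, 0, -0.04, 0, 0, 0, -1],
  [0, 0, -0.04, 0, 0, 0, -1],
])

```text
clock: 17.92
position: [0.4333, -0.1929, 0.174]
ee_rot: [0.769, 0.639, 0.002, 0.001]
ft_force: [0.3, -0.2, -2.1]
grip_width: 0.69
grasp_force: 49.6
```

```bash
python3 - <<'E'
from h import *
import pickle
o=state();R=Rot.from_quat(o['ee_rot']).as_matrix()
c=cam('wrist');P=cloud(c);T=(P-np.array(o['position']))@R
m=(P[...,2]>.1)&(abs(T[...,1])<.029)&(c['color'].min(2)>60)&(T[...,2]>-.05)
q=T[m];print('held, tool frame',m.sum(),np.percentile(q,[1,50,99],axis=0).round(4))
d=cam('top');pickle.dump(d,open('d2.pkl','wb'))
# bay from scene + top (initial images)
D=pickle.load(open('d.pkl','rb'))
Pt=cloud(D['top']);Z=Pt[...,2];B=(np.abs(Pt[...,0]-.49)<.17)&(Pt[...,1]<-.33)&(Pt[...,1]>-.62)
for nm,Pc in(('top',Pt),('scene',cloud(D['scene']))):
    a=np.radians(-10.5);ux=np.array([np.cos(a),np.sin(a)]);uy=np.array([-ux[1],ux[0]]);E=Pc[...,:2]-np.array([.4965,-.392])
    X=E@ux;Y=E@uy;z=Pc[...,2];n=abs(X)<.2
    k=n&(abs(z-.05)<.01)&(abs(Y)<.022);print(nm,'floor',k.sum(),'X',np.percentile(X[k],[1,99]).round(4),'Y',np.percentile(Y[k],[1,99]).round(4),np.median(z[k]).round(4))
    k=n&(abs(z-.1)<.006)&(abs(Y-.027)<.012);print('wall top Y',np.percentile(Y[k],[2,50,98]).round(4),'X',np.percentile(X[k],[1,99]).round(4))
    for x0 in(-.06,0,.06):
        k=(abs(X-x0)<.03)&(abs(z-.1)<.006)&(Y<-.01)&(Y>-.06);print('housing edge',x0,np.percentile(Y[k],97).round(4), 'wall med',np.median(Y[(abs(X-x0)<.03)&(abs(z-.1)<.006)&(abs(Y-.027)<.012)]).round(4))
    k=n&(abs(z-.1)<.006)&(Y<-.03)&(Y>-.19);print('housing X',np.percentile(X[k],[.5,99.5]).round(4))
E
```

```text
t 17.9167 p [ 0.4333 -0.1929  0.174 ] q [0.7689 0.6394 0.0021 0.0015] j [-0.527  0.004  0.869  1.957 -0.005  1.178  0.161] g 0.6901100530892517 49.586278796195984 F [ 0.3 -0.2 -2.1]
held, tool frame 7616 [[-0.0143 -0.0282 -0.0246]
 [ 0.0063 -0.0003 -0.023 ]
 [ 0.0162  0.0282  0.0014]]
top floor 530 X [-0.0795  0.0773] Y [-0.0218  0.0093] 0.0502
wall top Y [0.0224 0.0273 0.0312] X [-0.0764  0.0768]
housing edge -0.06 -0.0238 wall med 0.0274
housing edge 0 -0.0246 wall med 0.0268
housing edge 0.06 -0.0244 wall med 0.0273
housing X [-0.139   0.1383]
scene floor 555 X [-0.1099  0.1246] Y [-0.0203  0.02  ] 0.0485
wall top Y [0.0269 0.0311 0.0351] X [-0.0787  0.0757]
housing edge -0.06 -0.0211 wall med 0.0308
housing edge 0 -0.021 wall med 0.0316
housing edge 0.06 -0.0214 wall med 0.0311
housing X [-0.1383  0.1368]
```

Request:
jog_arm([
  [-0.02, 0.016, -0.005, 0, 0, 0, -1],
  [-0.05, 0.04, -0.015, 0, 0, 0, -1],
  [-0.08, 0.064, -0.025, 0, 0, 0, -1],
  [-0.105, 0.086, -0.03, 0, 0, 0, -1],
  [-0.122, 0.1, -0.03, 0, 0, 0, -1],
])

```text
clock: 18.43
position: [0.5086, -0.3331, 0.1994]
ee_rot: [0.769, 0.639, -0.001, -0.0]
ft_force: [0.2, 0.2, -0.9]
grip_width: 0.687
grasp_force: 49.5
```

Request:
jog_arm([
  [0, 0, 0, 0, 0, 0, -1],
  [0, 0, 0, 0, 0, 0, -1],
  [0, 0, 0, 0, 0, 0, -1],
])

```text
clock: 18.68
position: [0.507, -0.33, 0.1993]
ee_rot: [0.769, 0.639, -0.001, -0.001]
ft_force: [0.1, 0.1, -3.5]
grip_width: 0.687
grasp_force: 49.5
```

```bash
python3 - <<'E'
from h import *
import pickle
o=state();R=Rot.from_quat(o['ee_rot']).as_matrix()
c=cam('wrist');save(c,'w6.png');pickle.dump(c,open('w6.pkl','wb'));Pc=cloud(c)
a=np.radians(-10.5);ux=np.array([np.cos(a),np.sin(a)]);uy=np.array([-ux[1],ux[0]]);E=Pc[...,:2]-np.array([.4965,-.392])
X=E@ux;Y=E@uy;z=Pc[...,2]
for x0 in(-.06,-.03,0,.03,.06):
    k=(abs(X-x0)<.012)&(abs(z-.1)<.004)
    w=Y[k&(Y>.012)&(Y<.045)];h=Y[k&(Y<-.01)&(Y>-.06)]
    print(x0,len(w),np.percentile(w,[2,50,98]).round(4) if len(w) else '',len(h),np.percentile(h,97).round(4) if len(h) else '')
k=(abs(X)<.15)&(abs(z-.1)<.004)&(abs(Y-.027)<.012);print('wall X',np.percentile(X[k],[1,99]).round(4))
print('TCP in bay frame',(np.array(o['position'][:2])-[.4965,-.392])@ux,(np.array(o['position'][:2])-[.4965,-.392])@uy)
T=(Pc-np.array(o['position']))@R
m=(z>.16)&(abs(T[...,1])<.029)&(c['color'].min(2)>60)&(T[...,2]>-.05);t=m&(T[...,2]<-.018);t2=np.argwhere(t)
for nm,mm in(('top',t),): q=T[mm];print(nm,mm.sum(),np.percentile(q,[1,50,99],axis=0).round(4)); r=cv2.minAreaRect((Pc[mm][:,:2]*1000).astype(np.float32));print(r)
E
```

```text
t 18.6833 p [ 0.507  -0.33    0.1993] q [ 0.769   0.6393 -0.0008 -0.0013] j [-0.202  0.415  0.918  1.592 -0.337  1.306  0.582] g 0.6874582992526114 49.54238712787628 F [ 0.1  0.1 -3.5]
-0.06 139 [0.0274 0.0318 0.0345] 388 -0.0335
-0.03 0  455 -0.0351
0 0  470 -0.0355
0.03 0  462 -0.0353
0.06 158 [0.0272 0.0317 0.0342] 326 -0.0329
wall X [-0.0815  0.0762]
TCP in bay frame -0.0009485829620727425 0.06292540983459827
top 5069 [[-0.0146 -0.0285 -0.0246]
 [ 0.0046 -0.0019 -0.023 ]
 [ 0.0161  0.0284 -0.0186]]
((507.19903564453125, -329.394287109375), (32.19818115234375, 57.902748107910156), 79.49939727783203)
```

View pics/w6.png

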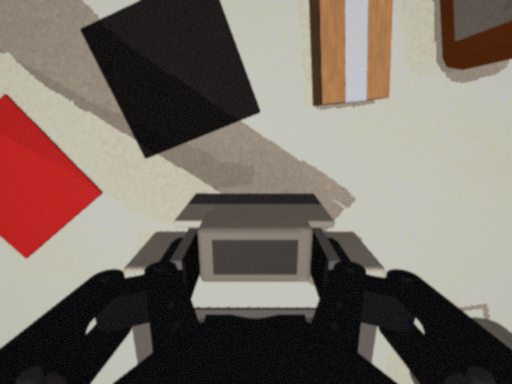

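The wrist view shows the held cartridge at (255,258), square to the bay, with the wall in view behind it. The wall's middle is about 3–4 mm further to +y than the first estimate, so I take the midline at Y=+3 mm.

Request:
jog_arm([
  [-0.015, 0, 0, 0, 0, 0, -1],
  [-0.035, 0, 0, 0, 0, 0, -1],
  [-0.052, 0, 0, 0, 0, 0, -1],
  [-0.06, 0, 0, 0, 0, 0, -1],
  [-0.06, 0, 0, 0, 0, 0, -1],
])

```text
clock: 19.15
position: [0.496, -0.3904, 0.201]
ee_rot: [0.769, 0.639, -0.0, -0.0]
ft_force: [-0.2, -0.4, -1.2]
grip_width: 0.692
grasp_force: 49.5
```

Request:
jog_arm([
  [0, 0, 0.02, 0, 0, 0, -1],
  [0, 0, 0.045, 0, 0, 0, -1],
  [0, 0, 0.07, 0, 0, 0, -1],
  [0, 0, 0.08, 0, 0, 0, -1],
  [0, 0, 0.08, 0, 0, 0, -1],
])

```text
clock: 19.57
position: [0.4967, -0.3869, 0.1186]
ee_rot: [0.768, 0.64, -0.0, -0.002]
ft_force: [-0.8, 0.7, -0.4]
grip_width: 0.69
grasp_force: 49.4
```

```bash
cat > b.py <<'E'
from h import *
o=state()
c=cam('wrist');Pc=cloud(c);R=Rot.from_quat(o['ee_rot']).as_matrix()
a=np.radians(-10.5);ux=np.array([np.cos(a),np.sin(a)]);uy=np.array([-ux[1],ux[0]]);E=Pc[...,:2]-np.array([.4965,-.392])
X=E@ux;Y=E@uy;z=Pc[...,2]
e=np.array(o['position'][:2])-[.4965,-.392];print('TCP in bay',(e@ux).round(4),(e@uy).round(4),'yaw',np.degrees(np.arctan2(R[1,1],R[0,1])).round(2))
for x0 in(-.07,-.055,0,.055,.07):
    k=(abs(X-x0)<.008)&(abs(z-.1)<.004)
    w=Y[k&(Y>.012)&(Y<.05)];h=Y[k&(Y<-.01)&(Y>-.06)]
    print(x0,len(w),np.percentile(w,[2,50,98]).round(4) if len(w) else '',len(h),np.percentile(h,97).round(4) if len(h) else '')
T=(Pc-np.array(o['position']))@R
m=(abs(T[...,1])<.029)&(c['color'].min(2)>60)&(T[...,2]>-.03)&(T[...,2]<-.018)&(abs(T[...,0])<.025)
if m.sum()>50: r=cv2.minAreaRect((np.stack([X[m],Y[m]],1)*1000).astype(np.float32));print('cart top in bay frame',m.sum(),r,np.median(z[m]))
E
python3 b.py
```

```text
t 19.5667 p [ 0.4967 -0.3869  0.1186] q [ 7.683e-01  6.401e-01 -2.000e-04 -2.200e-03] j [-0.041  0.55   0.859  1.611 -0.44   1.19   0.732] g 0.6897693868300789 49.44925904273987 F [-0.8  0.7 -0.4]
TCP in bay -0.0008 0.005 yaw -10.39
-0.07 317 [0.0269 0.0311 0.0342] 107 -0.0204
-0.055 306 [0.0269 0.0311 0.0341] 2 -0.0525
0 326 [0.026  0.0306 0.0341] 594 -0.0383
0.055 319 [0.0264 0.0307 0.0339] 0 
0.07 289 [0.0264 0.0307 0.0339] 131 -0.0207
cart top in bay frame 4520 ((-0.6819248199462891, 5.534331321716309), (57.98332595825195, 31.972148895263672), 0.09242542833089828) 0.14155700082747683
```

Request:
jog_arm([
  [-0.001, 0, 0, 0, 0, 0, -1],
  [-0.001, 0, 0.01, 0, 0, 0, -1],
  [-0.001, 0, 0.022, 0, 0, 0, -1],
  [-0.001, 0, 0.032, 0, 0, 0, -1],
  [-0.001, 0, 0.032, 0, 0, 0, -1],
])

```text
clock: 20.03
position: [0.4959, -0.3894, 0.0863]
ee_rot: [0.769, 0.64, -0.0, -0.002]
ft_force: [0.1, 0.5, -1.6]
grip_width: 0.688
grasp_force: 49.5
```

Request:
jog_arm([
  [0, 0, 0.008, 0, 0, 0, -1],
  [0, 0, 0.016, 0, 0, 0, -1],
  [0, 0, 0.021, 0, 0, 0, -1],
  [0, 0, 0.023, 0, 0, 0, -1],
  [0, 0, 0.023, 0, 0, 0, -1],
])

```text
clock: 20.45
position: [0.4966, -0.3903, 0.0653]
ee_rot: [0.769, 0.64, -0.0, -0.0]
ft_force: [-0.4, 0.5, -1.0]
grip_width: 0.689
grasp_force: 49.5
```

```bash
python3 b.py
```

```text
t 20.45 p [ 0.4966 -0.3903  0.0653] q [ 7.688e-01  6.395e-01 -2.000e-04 -4.000e-04] j [-0.009  0.61   0.82   1.651 -0.489  1.099  0.766] g 0.6888120588451737 49.53480899333954 F [-0.4  0.5 -1. ]
TCP in bay -0.0002 0.0017 yaw -10.49
-0.07 638 [0.027  0.0313 0.0342] 777 -0.0352
-0.055 646 [0.0263 0.0312 0.0342] 579 -0.0303
0 662 [0.0264 0.031  0.0341] 423 -0.0205
0.055 650 [0.0265 0.031  0.034 ] 615 -0.0302
0.07 604 [0.0264 0.0309 0.0339] 759 -0.0357
cart top in bay frame 7443 ((-0.1770038604736328, -1.7854595184326172), (57.98391342163086, 40.52303695678711), 0.04468504711985588) 0.08840706473042802
```

Request:
jog_arm([
  [0, 0, 0.002, 0, 0, 0, -1],
  [0, 0, 0.004, 0, 0, 0, -1],
  [0, 0, 0.006, 0, 0, 0, -1],
  [0, 0, 0.006, 0, 0, 0, -1],
])

```text
clock: 20.83
position: [0.4968, -0.3903, 0.0596]
ee_rot: [0.769, 0.64, -0.0, -0.0]
ft_force: [0.7, 0.2, -1.1]
grip_width: 0.689
grasp_force: 49.5
```

Request:
jog_arm([
  [0, 0, 0.001, 0, 0, 0, -1],
  [0, 0, 0.0015, 0, 0, 0, -1],
  [0, 0, 0.0015, 0, 0, 0, -1],
])

```text
clock: 21.08
position: [0.4969, -0.3904, 0.0584]
ee_rot: [0.769, 0.64, 0.0, -0.0]
ft_force: [-0.1, 0.1, -1.8]
grip_width: 0.687
grasp_force: 49.5
```

Request:
jog_arm([
  [0, 0, 0.001, 0, 0, 0, -1],
  [0, 0, 0.0015, 0, 0, 0, -1],
  [0, 0, 0.0015, 0, 0, 0, -1],
])

```text
clock: 21.33
position: [0.497, -0.3905, 0.0574]
ee_rot: [0.769, 0.64, 0.0, 0.0]
ft_force: [-1.2, 0.8, 4.6]
grip_width: 0.692
grasp_force: 50.1
```

```bash
python3 b.py
```

```text
t 21.3333 p [ 0.497  -0.3905  0.0574] q [7.688e-01 6.395e-01 2.000e-04 0.000e+00] j [-0.005  0.619  0.813  1.656 -0.497  1.085  0.771] g 0.6916308543695228 50.067676305770874 F [-1.2  0.8  4.6]
TCP in bay 0.0002 0.0015 yaw -10.49
-0.07 740 [0.0268 0.0313 0.0342] 806 -0.0234
-0.055 743 [0.0268 0.0312 0.0342] 901 -0.0241
0 733 [0.0268 0.0311 0.0341] 102 -0.0197
0.055 727 [0.0268 0.0312 0.0341] 880 -0.0243
0.07 656 [0.0268 0.031  0.034 ] 802 -0.0243
cart top in bay frame 6888 ((0.20078659057617188, -1.804229736328125), (38.89460754394531, 57.99642562866211), 89.90916442871094) 0.08055456175191683
```

Touchdown: Fz rose to 4.6 N and the cartridge top is at z≈0.080. I release and rise.

Request:
jog_arm([
  [0, 0, -0.0005, 0, 0, 0, 0.5],
  [0, 0, -0.0005, 0, 0, 0, 0.9],
  [0, 0, -0.0005, 0, 0, 0, 0.9],
  [0, 0, -0.0005, 0, 0, 0, 0.9],
  [0, 0, -0.0005, 0, 0, 0, 0.9],
])

```text
clock: 21.8
position: [0.4969, -0.3905, 0.0574]
ee_rot: [0.769, 0.64, -0.0, -0.0]
ft_force: [-0.2, 0.8, 0.2]
grip_width: 0.951
grasp_force: 0.0
```

Request:
jog_arm([
  [0, 0, -0.005, 0, 0, 0, 0.9],
  [0, 0, -0.02, 0, 0, 0, 0.9],
  [0, 0, -0.05, 0, 0, 0, 0.9],
  [0, 0, -0.085, 0, 0, 0, 0.9],
  [0, 0, -0.12, 0, 0, 0, 0.9],
])

```text
clock: 22.22
position: [0.4964, -0.3906, 0.18]
ee_rot: [0.769, 0.639, -0.0, -0.0]
ft_force: [0.6, 0.2, -0.7]
grip_width: 0.949
grasp_force: 0.0
```

Request:
jog_arm([
  [0, 0, -0.03, 0, 0, 0, 0.9],
  [0.02, 0, -0.05, 0, 0, 0, 0.9],
  [0.05, 0, -0.06, 0, 0, 0, 0.9],
  [0.07, 0, -0.06, 0, 0, 0, 0.9],
  [0.07, 0, -0.06, 0, 0, 0, 0.9],
])

```text
clock: 22.63
position: [0.5119, -0.3175, 0.2394]
ee_rot: [0.767, 0.641, 0.002, 0.0]
ft_force: [-0.2, 1.0, -0.1]
grip_width: 0.951
grasp_force: 0.0
```

Request:
jog_arm([
  [0.02, -0.02, 0, 0, 0, 0, 0.9],
  [0.05, -0.04, 0, 0, 0, 0, 0.9],
  [0.08, -0.07, 0, 0, 0, 0, 0.9],
  [0.09, -0.08, 0, 0, 0, 0, 0.9],
  [0.09, -0.08, 0, 0, 0, 0, 0.9],
])

```text
clock: 23.05
position: [0.446, -0.216, 0.238]
ee_rot: [0.768, 0.641, 0.002, -0.001]
ft_force: [0.2, 0.5, 0.3]
grip_width: 0.949
grasp_force: 0.0
```

```bash
python3 - <<'E'
from h import *
import pickle
o=state();D=pickle.load(open('d.pkl','rb'))
a=np.radians(-10.5);ux=np.array([np.cos(a),np.sin(a)]);uy=np.array([-ux[1],ux[0]])
for n in('top','scene'):
    c=cam(n);Pc=cloud(c);E=Pc[...,:2]-np.array([.4965,-.392]);X=E@ux;Y=E@uy;z=Pc[...,2]
    m=(abs(X)<.08)&(abs(Y)<.02)&(z>.07)&(z<.092);q=np.stack([X[m],Y[m]],1)*1000
    if m.sum()>20: print(n,m.sum(),cv2.minAreaRect(q.astype(np.float32)),np.percentile(z[m],[5,50,95]).round(4),'X',np.percentile(X[m],[2,98]).round(4))
    P0=cloud(D[n])
    for nm,(x,y,r,lo) in dict(jug=(.774,-.1915,.09,.05),soft=(.62,.444,.06,.05),carton=(.632,-.209,.09,.035),brush=(.378,.474,.13,.01)).items():
        f=lambda P:np.median(P[(abs(P[...,0]-x)<r)&(abs(P[...,1]-y)<r)&(P[...,2]>lo)&(P[...,2]<.23)],axis=0).round(4)
        print(nm,f(P0),f(Pc))
    if n=='top':
        m=(abs(Pc[...,2]-.119)<.007)&(abs(Pc[...,0]-.553)<.03)&(abs(Pc[...,1]-.118)<.13);print('row pieces y',np.histogram(Pc[m][:,1],bins=[0,.06,.08,.16,.18,.25]))
        m=(abs(Pc[...,2]-.126)<.006)&(Pc[...,0]<.42)&(Pc[...,0]>.38)&(abs(Pc[...,1]-.1)<.05);print('handle',np.median(Pc[m],0))
E
```

```text
t 23.05 p [ 0.446 -0.216  0.238] q [ 0.7679  0.6406  0.0017 -0.0012] j [-0.578  0.008  0.963  1.817 -0.011  1.321  0.207] g 0.9485024032698055 0.0 F [0.2 0.5 0.3]
jug [ 0.7586 -0.1878  0.1485] [ 0.7587 -0.188   0.1485]
soft [0.6132 0.4346 0.1407] [0.6133 0.4345 0.1413]
carton [ 0.6307 -0.2086  0.0498] [ 0.6309 -0.2088  0.0498]
brush [0.3943 0.4904 0.0175] [0.3944 0.4908 0.0175]
row pieces y (array([127,   0, 119,   0,   0]), array([0.  , 0.06, 0.08, 0.16, 0.18, 0.25]))
handle [0.41439772 0.10821892 0.12636427]
scene 217 ((-0.847076416015625, -0.4827861785888672), (157.92120361328125, 39.00325393676758), 0.020153040066361427) [0.0717 0.0787 0.0883] X [-0.0659  0.0621]
jug [ 0.7957 -0.1954  0.1463] [ 0.7959 -0.1953  0.1467]
soft [0.6339 0.4372 0.1347] [0.6342 0.4371 0.1338]
carton [ 0.635  -0.2054  0.0489] [ 0.635  -0.2053  0.0488]
brush [0.3965 0.4962 0.0175] [0.3979 0.4949 0.0176]
```

```bash
python3 - <<'E'
from h import *
import pickle
c0=pickle.load(open('d.pkl','rb'));a=np.radians(3.8);ux=np.array([np.cos(a),np.sin(a)]);uy=np.array([-ux[1],ux[0]])
ims={n:cam(n) for n in('top','scene')}
for n in('top','scene'):
  for lab,c,off in(('shut',c0[n],0),('open',ims[n],.1736)):
    P=cloud(c);E=P[...,:2]-np.array([.622,.121]);X=E@ux+off;Y=E@uy;z=P[...,2]
    b=(abs(z-.125)<.007)&(abs(X+.040)<.012)&(abs(Y)<.045)
    f=(abs(z-.1)<.06)&(abs(X)<.03)&(abs(Y)<.12)&(z>.1)&(z<.15)
    print(n,lab,'bar X',b.sum(),np.percentile(X[b],[10,50,90]).round(4),'front',np.percentile(X[f],[2,10,50]).round(4) if f.any() else '')
# the wrist picture taken just after release
c=pickle.load(open('w4.pkl','rb'));P=cloud(c);E=P[...,:2]-np.array([.622,.121]);X=E@ux+.1736;Y=E@uy;z=P[...,2]
b=(abs(z-.125)<.007)&(abs(X+.040)<.012)&(abs(Y)<.045);print('w4 bar',b.sum(),np.percentile(X[b],[10,50,90]).round(4) if b.any() else '')
f=(abs(X)<.02)&(abs(Y)<.12)&(z>.12)&(z<.16);print('w4 front edge',f.sum(),np.percentile(X[f],[1,5,50]).round(4))
cw=pickle.load(open('w.pkl','rb'));P=cloud(cw);E=P[...,:2]-np.array([.622,.121]);X=E@ux;Y=E@uy;z=P[...,2]
b=(abs(z-.125)<.007)&(abs(X+.040)<.012)&(abs(Y)<.06);print('w1 bar',b.sum(),np.percentile(X[b],[10,50,90]).round(4)); f=(abs(X)<.02)&(abs(Y)<.15)&(z>.12)&(z<.156);print('w1 front edge',np.percentile(X[f],[1,5,50]).round(4))
E
```

```text
top shut bar X 108 [-0.0439 -0.0401 -0.0351] front [-0.0218 -0.005  -0.0021]
top open bar X 106 [-0.0377 -0.0335 -0.0293] front [-0.0291 -0.0111  0.0093]
scene shut bar X 78 [-0.0433 -0.0386 -0.0355] front [-0.0261 -0.0185 -0.0021]
scene open bar X 61 [-0.0386 -0.0327 -0.029 ] front [-0.0281  0.0035  0.0182]
w4 bar 0 
w4 front edge 6933 [-0.0163  0.0008  0.0107]
w1 bar 1500 [-0.0449 -0.0402 -0.0356]
w1 front edge [-0.0165 -0.0058  0.0006]
```

Both cameras show the drawer about 6 mm short of its stop. My ease-back before letting go pushed it in, so I'll pull it out again and open without backing off.

```bash
python3 - <<'E'
from h import *
plan([((.415,.107,.235),3.8),((.415,.107,.15),3.8,.03)],-0.34)
E
```

```text
[[0.0315,-0.0092,0.0003,0.0,0.0,-0.025,-0.34],[0.063,-0.0184,0.0006,0.0,0.0,-0.05,-0.34],[0.0946,-0.0276,0.0009,0.0,0.0,-0.075,-0.34],[0.1261,-0.0368,0.0012,0.0,0.0,-0.1,-0.34],[0.1576,-0.046,0.0015,0.0,0.0,-0.125,-0.34]]
[[0.0324,-0.0052,0.0003,0.001,0.0,-0.025,-0.34],[0.0649,-0.0104,0.0006,0.001,0.0,-0.051,-0.34],[0.0973,-0.0156,0.0009,0.001,0.0,-0.076,-0.34],[0.1297,-0.0207,0.0012,0.001,0.0,-0.101,-0.34],[0.1621,-0.0259,0.0015,0.001,0.0,-0.126,-0.34]]
[[0.0001,0,0.0283,0,0.0,0.0,-0.34],[0.0001,0,0.0566,0,0.0,0.0,-0.34],[0.0001,0,0.085,0,0.0,0.0,-0.34],[0.0001,0,0.085,0,0.0,0.0,-0.34],[0.0001,0,0.085,0,0.0,0.0,-0.34]]
```

Request:
jog_arm([
  [0.031, -0.009, 0, 0, 0, -0.025, -0.34],
  [0.063, -0.018, 0, 0, 0, -0.05, -0.34],
  [0.095, -0.028, 0, 0, 0, -0.075, -0.34],
  [0.126, -0.037, 0, 0, 0, -0.1, -0.34],
  [0.158, -0.046, 0, 0, 0, -0.125, -0.34],
])

```text
clock: 23.67
position: [0.431, -0.0549, 0.2377]
ee_rot: [0.728, 0.686, -0.0, 0.0]
ft_force: [1.2, 0.0, 0.2]
grip_width: 0.325
grasp_force: 0.0
```

Request:
jog_arm([
  [0.032, -0.005, 0, 0, 0, -0.025, -0.34],
  [0.065, -0.01, 0, 0, 0, -0.051, -0.34],
  [0.097, -0.016, 0, 0, 0, -0.076, -0.34],
  [0.13, -0.021, 0, 0, 0, -0.101, -0.34],
  [0.162, -0.026, 0, 0, 0, -0.126, -0.34],
])

```text
clock: 24.08
position: [0.4148, 0.109, 0.2374]
ee_rot: [0.683, 0.73, -0.0, -0.0]
ft_force: [0.8, 0.2, 0.2]
grip_width: 0.335
grasp_force: 0.0
```

Request:
jog_arm([
  [0, 0, 0.028, 0, 0, 0, -0.34],
  [0, 0, 0.056, 0, 0, 0, -0.34],
  [0, 0, 0.075, 0, 0, 0, -0.34],
  [0, 0, 0.085, 0, 0, 0, -0.34],
  [0, 0, 0.085, 0, 0, 0, -0.34],
], grip_force=40)

```text
clock: 24.5
position: [0.4139, 0.107, 0.1506]
ee_rot: [0.683, 0.73, -0.002, -0.0]
ft_force: [-1.0, -0.3, -0.2]
grip_width: 0.33
grasp_force: 0.0
```

```bash
python3 - <<'E'
from h import *
o=state();R=Rot.from_quat(o['ee_rot']).as_matrix()
c=cam('wrist');P=cloud(c);T=(P-np.array(o['position']))@R;z=P[...,2]
b=(abs(z-.126)<.006)&(abs(T[...,1])<.02)&(T[...,0]>-.01)&(T[...,0]<.05);print('bar in tool y',b.sum(),np.percentile(T[b][:,1],[5,50,95]).round(4))
plan([((.415,.107,.104),3.8,.012)],-0.34)
E
```

```text
t 24.5 p [0.4139 0.107  0.1506] q [ 6.835e-01  7.300e-01 -2.100e-03 -3.000e-04] j [-0.883 -0.074  0.509  2.071  0.041  1.139 -0.327] g 0.33008903319164157 0.0 F [-1.  -0.3 -0.2]
bar in tool y 1384 [-0.0043  0.0003  0.0055]
[[-0.0001,0.0001,0.0096,0,0.0,0,-0.34],[-0.0002,0.0002,0.0193,-0.001,0.001,0,-0.34],[-0.0002,0.0003,0.0289,-0.001,0.001,0,-0.34],[-0.0003,0.0004,0.0385,-0.001,0.001,0,-0.34],[-0.0004,0.0004,0.0482,-0.002,0.001,0,-0.34]]
```

The bar is centred between the fingers, with its tool y range at −4 to +5.5 mm. I descend, grip and pull.

Request:
jog_arm([
  [0, 0, 0.012, 0, 0, 0, -0.34],
  [0, 0, 0.025, 0, 0, 0, -0.34],
  [0, 0, 0.038, 0, 0, 0, -0.34],
  [0, 0, 0.047, 0, 0, 0, -0.34],
  [0, 0, 0.047, 0, 0, 0, -0.34],
])

```text
clock: 24.97
position: [0.4143, 0.1081, 0.1051]
ee_rot: [0.683, 0.731, -0.001, -0.0]
ft_force: [-0.8, -0.1, -0.1]
grip_width: 0.325
grasp_force: 0.0
```

Request:
jog_arm([
  [0, 0, 0, 0, 0, 0, -1],
  [0, 0, 0, 0, 0, 0, -1],
  [0, 0, 0, 0, 0, 0, -1],
  [0, 0, 0, 0, 0, 0, -1],
  [0, -0.002, 0, 0, 0, 0, -1],
], grip_force=40)

```text
clock: 25.38
position: [0.4134, 0.1084, 0.1065]
ee_rot: [0.683, 0.731, 0.001, 0.001]
ft_force: [0.8, -1.9, 8.1]
grip_width: 0.11
grasp_force: 39.6
```

Request:
jog_arm([
  [0, -0.002, 0, 0, 0, 0, -1],
  [0, -0.004, 0, 0, 0, 0, -1],
  [0, -0.004, 0, 0, 0, 0, -1],
  [0, -0.004, 0, 0, 0, 0, -1],
])

```text
clock: 25.72
position: [0.4089, 0.1081, 0.1065]
ee_rot: [0.683, 0.731, 0.001, 0.0]
ft_force: [-0.3, -2.1, 9.1]
grip_width: 0.11
grasp_force: 39.8
```

Request:
jog_arm([
  [0, -0.002, 0, 0, 0, 0, -1],
  [0, -0.002, 0, 0, 0, 0, -1],
  [0, -0.002, 0, 0, 0, 0, -1],
])

```text
clock: 25.97
position: [0.4083, 0.108, 0.1065]
ee_rot: [0.683, 0.731, 0.002, 0.001]
ft_force: [7.4, -1.8, -0.6]
grip_width: 0.11
grasp_force: 39.7
```

Request:
jog_arm([
  [0, -0.001, 0, 0, 0, 0, -1],
  [0, -0.002, 0, 0, 0, 0, -1],
  [0, -0.002, 0, 0, 0, 0, -1],
])

```text
clock: 26.22
position: [0.4082, 0.108, 0.1066]
ee_rot: [0.683, 0.731, 0.004, 0.003]
ft_force: [20.8, 0.6, -12.6]
grip_width: 0.11
grasp_force: 39.0
```

At the stop with Fx≈21 N. I open in place and rise straight up.

Request:
jog_arm([
  [0, 0, 0, 0, 0, 0, -0.4],
  [0, 0, 0, 0, 0, 0, -0.4],
  [0, 0, 0, 0, 0, 0, -0.4],
  [0, 0.001, -0.003, 0, 0, 0, -0.4],
  [0, 0.003, -0.01, 0, 0, 0, -0.4],
])

```text
clock: 26.63
position: [0.4065, 0.1077, 0.1152]
ee_rot: [0.683, 0.731, -0.001, -0.0]
ft_force: [-0.4, 0.2, -0.5]
grip_width: 0.302
grasp_force: 0.0
```

Request:
jog_arm([
  [0, 0, -0.02, 0, 0, 0, -0.4],
  [0, 0, -0.05, 0, 0, 0, -0.4],
  [0, 0, -0.085, 0, 0, 0, -0.4],
  [0, 0, -0.12, 0, 0, 0, -0.4],
  [0, 0, -0.15, 0, 0, 0, -0.4],
])

```text
clock: 27.05
position: [0.4074, 0.1077, 0.2685]
ee_rot: [0.683, 0.731, 0.001, 0.0]
ft_force: [1.1, 0.3, -0.1]
grip_width: 0.297
grasp_force: 0.0
```

Request:
jog_arm([
  [-0.03, 0, 0, 0, 0, 0.05, -0.4],
  [-0.06, 0, 0, 0, 0, 0.1, -0.4],
  [-0.09, 0, 0, 0, 0, 0.15, -0.4],
  [-0.11, 0, 0, 0, 0, 0.15, -0.4],
  [-0.11, 0, 0, 0, 0, 0.15, -0.4],
])

```text
clock: 27.47
position: [0.415, -0.006, 0.2664]
ee_rot: [0.738, 0.675, 0.001, 0.0]
ft_force: [-1.0, -0.5, -1.1]
grip_width: 0.297
grasp_force: 0.0
```

```bash
cat > v.py <<'E'
from h import *
import pickle
state();D={n:cam(n) for n in('top','scene')}
def fr(P,o,yaw):
    a=np.radians(yaw);ux=np.array([np.cos(a),np.sin(a)]);E=P[...,:2]-np.array(o);return E@ux,E@np.array([-ux[1],ux[0]]),P[...,2]
for n in D:
    P=cloud(D[n]);X,Y,z=fr(P,[.622,.121],3.8);X=X+.1736
    b=(abs(z-.125)<.007)&(abs(X+.040)<.012)&(abs(Y)<.045);print(n,'bar X (shut -0.040/-0.0386)',b.sum(),np.percentile(X[b],[10,50,90]).round(4) if b.any() else '')
    X,Y,z=fr(P,[.4965,-.392],-10.5)
    m=(abs(X)<.05)&(Y>-.015)&(Y<.018)&(z>.07)&(z<.09);print('cart',m.sum(),'X',np.percentile(X[m],[2,50,98]).round(4) if m.any() else '','Y',np.percentile(Y[m],[2,98]).round(4) if m.any() else '','z',np.percentile(z[m],[10,50,90]).round(4) if m.any() else '')
E
python3 v.py
```

```text
t 27.4667 p [ 0.415  -0.006   0.2664] q [7.376e-01 6.753e-01 7.000e-04 0.000e+00] j [-0.787 -0.246  0.595  1.934  0.138  1.413 -0.316] g 0.29742312247160535 0.0 F [-1.  -0.5 -1.1]
top bar X (shut -0.040/-0.0386) 110 [-0.0436 -0.0392 -0.0351]
cart 205 X [-0.0272  0.0019  0.0306] Y [-0.0144  0.0141] z [0.0756 0.08   0.0839]
scene bar X (shut -0.040/-0.0386) 67 [-0.0433 -0.0387 -0.0355]
cart 155 X [-0.0276  0.0032  0.0295] Y [-0.0121  0.0171] z [0.0747 0.0787 0.0817]
```

The drawer is at its stop and the cartridge is flat and central in the bay with its top at z 0.080. I'm handing in.

```bash
python3 -c "
from workcell import workorder
print(workorder.hand_in())"
```

```text
the job is handed in; nothing more can be done
None
```

I handed the job in: the cartridge lies flat, about midway along the bay floor, the upper drawer is open at its stop with the other two pieces in it, and the loose items hadn't moved — though I had to pull the drawer the last ~6 mm again after placing the cartridge, and two contact readings passed 40 N: 48 N when the gripper touched the cabinet over the handle, 45 N pressing the cartridge on the mat.

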